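# Refocus a laser cutting head with the gas off

### The job

Shut the blue purge gas valve fully; then take the orange-handled key and, through the narrow slot in the cutting head's top, push the star wheel round tooth by tooth in the direction of the green arrow until the red line on the drum stands level with the white index marks (do not put the fingers on the wheel's teeth). While the gas is still off, stand the key back in its stand and put every used copper nozzle from the bench on the floor of the white tray, in whatever order suits. Only when all that is done, open the gas valve fully again; leave everything else where it stands.

Things in the scene. Friction and masses are not known exactly. Their poses are not given: they have to be found in the camera images.
- head: Laser cutting head lying on the bench, fixed: aluminium box 120 x 120 mm, 90 mm high; steel barrel (top 81 mm above bench) and yellow fibre lead off its +x face. Origin: on the bench under the box's centre; z up. The green arrow on its top points along its +y, the way the star wheel must go. The star wheel's level axle is parallel to head x, 50 mm above the bench at head y = 0.
- slot (a point): Centre of the mouth of the narrow access slot in the head's top plate, 90 mm above the bench, at head x = -25 mm, y = 0. The slot is 34 mm long along the head's y and 11 mm wide along its x; the plate is 5 mm thick. The star wheel's teeth pass under it from -y to +y.
- star_turn (a joint): Turn of the star wheel, rad; grows as the top teeth move along head +y (the arrow). 0 = red line on the black drum (seen through the clear window beside the slot) at the very top, level with the two white marks. Starts -2.9 to -1.6; stops -3.4, +0.6. 9 teeth, 40 deg apart; at 0 one tooth points straight up. Friction 0.06 N m holds it where left; no clicks.
- star_wheel: The star wheel in the head: steel hub with nine brass teeth, each 4 mm thick, 8 mm wide along the axle, and reaches from the hub (radius 16 mm) to radius 30 mm, so that the top tooth ends 10 mm below the top of the plate. Origin on the axle, 50 mm above the bench; turns with the wheel.
- valve_handle (a joint): Angle of the blue quarter-turn handle of the purge gas valve, rad: 0 = closed stop, handle across the pipe, along the valve's +x; 1.571 = open stop, in line with the copper pipe, along the valve's +y. Grows anticlockwise seen from above. Starts at 1.1 to 1.57. Friction about 0.2 N m keeps it where left.
- valve: Purge gas valve, fixed: brass body on a grey foot with a copper pipe along its y axis (150 mm long, top 60 mm above the bench). Origin on the bench under the handle's pivot, z up.
- valve_pivot (a point): On the vertical pivot axis of the valve handle, at the handle's mid height (114 mm above the bench).
- valve_grip (a point): Point on the valve handle 70 mm from the pivot. The handle is a bar 12 mm thick and 22 mm high (103 to 125 mm above the bench) that reaches 101 mm from the pivot.
- tray: White open parts tray, fixed, 180 (x) x 130 (y) x 30 mm, walls 4 mm, floor about 5 mm. Origin under its centre on the bench.
- key_stand: Black stand, fixed, 60 x 60 mm foot, 40 x 40 mm column, 85 mm high, with a 20 x 20 mm hole in its top, open down to 14 mm above the bench. Origin under its centre on the bench.
- key: Adjuster key standing in the stand. Origin: tip of its pin; z up along the key. Steel pin 6 mm across, 70 mm long; above it a collar 36 mm across at 70 to 76 mm, then an orange handle 16 x 16 mm square (flats face its x and y) at 76 to 130 mm from the tip. Parked, the collar lies flat on the stand's top and the tip is 15 mm above the bench.
- nozzle1: Used copper nozzle, 32 mm across for the lower 14 mm, tapering to 16 mm at its 24 mm high top; 60 g. Origin: centre of its underside; z up. May be absent (two to four of the four are there).
- nozzle2: Used copper nozzle, 32 mm across for the lower 14 mm, tapering to 16 mm at its 24 mm high top; 60 g. Origin: centre of its underside; z up. May be absent (two to four of the four are there).
- nozzle3: Used copper nozzle, 32 mm across for the lower 14 mm, tapering to 16 mm at its 24 mm high top; 60 g. Origin: centre of its underside; z up. May be absent (two to four of the four are there).
- nozzle4: Used copper nozzle, 32 mm across for the lower 14 mm, tapering to 16 mm at its 24 mm high top; 60 g. Origin: centre of its underside; z up. May be absent (two to four of the four are there).
- brown_tape: Bystander: brown tape roll, ring 76 mm across, 48 mm tall. Origin: centre of its underside.
- red_cap: Bystander: small red cap, 26 mm across, 20 mm tall. Origin: centre of its underside.
- orange_tape: Bystander: orange tape roll, ring 52 mm across, 30 mm tall. Origin: centre of its underside.
- air_can: Bystander: blue can, 66 mm across, 190 mm tall. Origin: centre of its underside.
- spray: Bystander: white bottle with white cap, 60 mm across, 170 mm tall. Origin: centre of its underside.
- torch: Bystander: black torch standing on end, 28 mm across, 130 mm tall. Origin: centre of its underside.
- black_tape: Bystander: black tape roll lying flat, 68 mm across, 20 mm tall. Origin: centre of its underside.
Mind the look-alikes: they are no part of the job. Leave any turquoise or yellow look-alike of the nozzle2 alone.

How it is judged:
On the way, in this order (a step that is already met when the one before it is completed fails the run):
1. the gas valve is shut fully (value of joint valve_handle below 0.12 rad), for 0.2 s.
2. with the valve shut, the star wheel is brought to its mark (value of joint valve_handle below 0.12 rad and value of joint star_turn between -0.17 and 0.17 rad), for 0.2 s.
3. with the valve still shut and the wheel at its mark, the key is back in its stand and all nozzles are in the tray (all of step 2 and horizontal distance between key and key_stand below 0.013 m and z of key in the frame of key_stand below 0.021 m and angle between key's own z axis and vertical below 0.1 rad and z of each of nozzle1, nozzle2, nozzle3, nozzle4 in the frame of tray below 0.028 m and x of nozzle1 in the frame of tray between -0.086 and 0.086 m and y of nozzle1 in the frame of tray between -0.061 and 0.061 m and x of nozzle2 in the frame of tray between -0.086 and 0.086 m and y of nozzle2 in the frame of tray between -0.061 and 0.061 m and x of nozzle3 in the frame of tray between -0.086 and 0.086 m and y of nozzle3 in the frame of tray between -0.061 and 0.061 m and x of nozzle4 in the frame of tray between -0.086 and 0.086 m and y of nozzle4 in the frame of tray between -0.061 and 0.061 m), for 0.2 s.
At the end, for the whole second after the job is handed in: Valve handle within 0.15 rad of its open stop; star wheel within 0.17 rad (a quarter tooth) of its mark; key upright in its stand with its collar down on the stand's top (within 6 mm); every nozzle present inside the tray on its floor, not stacked; nozzles and key at rest (value of joint valve_handle above 1.42 rad and value of joint star_turn between -0.17 and 0.17 rad and horizontal distance between key and key_stand below 0.013 m and z of key in the frame of key_stand below 0.021 m and angle between key's own z axis and vertical below 0.1 rad and z of each of nozzle1, nozzle2, nozzle3, nozzle4 in the frame of tray below 0.028 m and x of nozzle1 in the frame of tray between -0.086 and 0.086 m and y of nozzle1 in the frame of tray between -0.061 and 0.061 m and x of nozzle2 in the frame of tray between -0.086 and 0.086 m and y of nozzle2 in the frame of tray between -0.061 and 0.061 m and x of nozzle3 in the frame of tray between -0.086 and 0.086 m and y of nozzle3 in the frame of tray between -0.061 and 0.061 m and x of nozzle4 in the frame of tray between -0.086 and 0.086 m and y of nozzle4 in the frame of tray between -0.061 and 0.061 m and linear speed of each of nozzle1, nozzle2, nozzle3, nozzle4, key below 0.02 m/s); the robot touches nothing.
It fails at once if the fingers press on the star wheel's teeth (contact force between the fingers and star_wheel above 0.5 N).
It fails at once if a bystander is moved more than 40 mm (distance of any of brown_tape, red_cap, orange_tape, air_can, spray, torch, black_tape from where it was at the start of the episode above 0.04 m).
Of nozzle1, nozzle2, nozzle3, nozzle4 only 2 to 4 are there at a start; the rules pass over those that are not, and their reading is None.
At some moment in a run one of nozzle1, nozzle2, nozzle3, nozzle4 may be knocked a few centimetres aside while the robot is not near it.
It also fails if it takes over 208 s, if anything falls off the work surface, if the arm or the gripper's body presses on something with over 40 N, if the wrist force passes 120 N, or if a joint passes its speed limit or range.

### The arm

A 6-joint arm with a two-finger parallel gripper is mounted at the origin on the work surface. World frame = base frame: x ahead of the robot, y to its left, z up, the work surface at z = 0. Lengths are in m, angles in rad, forces in N, time in s.
With the tool pointing down it reaches from about 0.3 to 0.75 m from the base axis. Payload 8.5 kg.
Tool frame: the origin (TCP) lies at the very end of the fingers, on their centre line; the grasp point (between the pads) lies 19 mm behind it; z points along the fingers, y is the line along which they close (so a half turn about z gives the same grasp; the last joint's range is limited). The gripper opens to 88 mm and grips with 3 to 60 N. Pads are 18 mm wide; open, the fingers measure 123 mm over their backs; the gripper's body (75 mm by 187 mm) begins 45 mm behind the grasp point.
Start: joints at [1.015, 0.381, 1.297, -0, 1.464, -0.215], TCP at [0.184, 0.518, 0.239] pointing down, gripper open.
Joint ranges: [-3.11, 3.11], [-0.89, 2.33], [0.22, 2.48], [-1.42, 4.56], [0.17, 2.85], [-2.88, 2.88]. Speed limits (rad/s): [2.39, 2.39, 3.14, 3.14, 3.14, 3.14].

### API

Orientations are given as [roll, pitch, yaw] about the fixed x, y, z axes, in that order (R = Rz(yaw) Ry(pitch) Rx(roll)).
In Python, from station import readout, viewer, ticket gives the robot as it stands.
- The arm moves only by the tool move_arm, never from a script. Its argument "moves" is one flat list of numbers, 7 for each row, row after row: the turn, a rotation vector about the tool's x, y, z in degrees, then the shift along the tool's x, y, z in m, then the closure, from 0 (fully open) to 1 (shut). A call has 1 to 5 rows; each row shifts and turns the commanded pose from where the row before left it, along the tool's axes as they then stand; what a row does not reach is not made up. A row lasts 1/8 s, in which the tool goes at most 62.5 mm and 10.7 degrees, less where a joint would pass 70% of its speed; a pose out of reach is approached as far as the arm can. A call with a gripper value outside its range is refused whole. The fingers move at their own pace and stop on an object; "newtons" is the grip in N (left out, the last holds). Time passes only in rows, so rows that do not move let the fingers close. It gives the time, the measured TCP pose, the force, the opening and the grip force at its end, in the units of the state.
- readout.read_state(): the state, without advancing time (a new reading comes with each control period).
- viewer.grab_frame(name): name is "scene" or "side" or "wrist"; returns a dict with "frame" (480x640x3 uint8, blue, green, red), "depth" (480x640 float32, m along the optical axis (not along the pixel's ray), 0 where there is no reading), "K" (3x3 intrinsics, pixels), "dist" ([k1, k2, p1, p2, k3] as OpenCV has them; the pictures are not rectified), "origin" and "attitude" of the camera in the world; the wrist camera has in their place "tool_from_camera" (4x4, takes a point from camera to tool coordinates, whose origin is the TCP and whose axes are the flange's). Camera axes: x right, y up, looking along -z (the intrinsics and any distortion apply to the point x, -y, -z); pixel columns grow to the right and rows downward; lengths in m; the calibration is good to about 2 mm. A picture is of the moment at which its call begins: read the wrist's pose just before it.
- ticket.sign_off(): hands the job in; it is judged then, once.
The state is a dict: "t": time; "qpos": joint angles; "qd": joint speeds; "joint_efforts": joint torques, N m; "tcp_pos": TCP position; "tcp_rot": TCP orientation; "force": force on the tool from outside, world axes, zero at the start; "torque": the same for the moment, N m; "finger_gap": opening from 0.0 (shut) to 1.0 (fully open); "finger_force": force on a finger pad.
Only numpy, scipy, OpenCV 4.12 (cv2) and the standard library are available. Lean on these libraries where they do the work, as an engineer would, in place of code of your own. Each camera call takes 0.05 s, during which the arm holds its last target. There are 200 camera calls.

## Working session

There is one attempt and no reset: what is moved stays moved. The work goes in short steps, Python scripts to look and compute and a tool call to move; the robot and the scene stay as the last step left them, time stands still between calls to the robot, and variables do not carry over. Pictures are saved under pics/ and viewed, at most 14 in all, crops included, and the job is handed in when it is done.

Besides the shell and the picture viewer there is one more tool, called after ">>>" as name(argument=value, ...), one argument or row to a line, values as JSON. move_arm: Moves the arm, as the interface text tells. Its arguments: {"type":"object","properties":{"moves":{"type":"array"},"newtons":{"type":"number"}},"required":["moves"]}

```bash
ls; mkdir -p pics; cat > h.py <<'E'
import numpy as np, cv2
from scipy.spatial.transform import Rotation as R
from station import readout, viewer, ticket
def grab(n):
    s=readout.read_state(); f=viewer.grab_frame(n)
    if n=="wrist":
        T=np.eye(4); r=np.array(s["tcp_rot"]); T[:3,:3]=R.from_euler('xyz',r).as_matrix() if r.size==3 else r.reshape(3,3)
        T[:3,3]=s["tcp_pos"]; f["T"]=T@np.array(f["tool_from_camera"])
    else:
        a=np.array(f["attitude"]); T=np.eye(4)
        T[:3,:3]=R.from_euler('xyz',a).as_matrix() if a.size==3 else a.reshape(3,3)
        T[:3,3]=f["origin"]; f["T"]=T
    return f
def rays(f,uv):
    p=cv2.undistortPoints(np.array(uv,float).reshape(-1,1,2),np.array(f["K"]),np.array(f["dist"])).reshape(-1,2)
    return np.c_[p[:,0],-p[:,1],-np.ones(len(p))]@f["T"][:3,:3].T
def plane(f,uv,z):
    d=rays(f,uv); o=f["T"][:3,3]; return o+d*((z-o[2])/d[:,2])[:,None]
def cloud(f):
    v,u=np.nonzero(f["depth"]>0); d=rays(f,np.c_[u,v])
    return f["T"][:3,3]+d*f["depth"][v,u][:,None],u,v
def proj(f,P):
    P=np.atleast_2d(P); c=(P-f["T"][:3,3])@f["T"][:3,:3]
    return cv2.projectPoints(c*[1,-1,-1],np.zeros(3),np.zeros(3),np.array(f["K"]),np.array(f["dist"]))[0].reshape(-1,2)
E
python3 - <<'E'
from h import *
s=readout.read_state(); print(s)
for n in("scene","side","wrist"):
    f=grab(n); cv2.imwrite(f"pics/{n}0.png",f["frame"]); np.save(f"pics/{n}0.npy",f,allow_pickle=True); print(n,f["T"].round(3).tolist(), f["K"])
E
```

```text
pics
{'t': 0.0, 'qpos': array([ 1.01469320e+00,  3.81246812e-01,  1.29823390e+00,  3.30220458e-05,
        1.46358503e+00, -2.15253379e-01]), 'qd': array([-6.92996665e-04, -7.05997849e-04,  1.04180455e-03,  2.47349062e-04,
       -1.01482548e-03, -5.65090948e-05]), 'joint_efforts': array([-1.35839600e-03, -4.37940681e+01, -2.24555522e+01,  7.12912856e-02,
        3.52290273e-02, -9.66138077e-05]), 'tcp_pos': array([0.18368705, 0.51814195, 0.23811954]), 'tcp_rot': array([-3.14016057e+00, -3.46714158e-04,  2.80073910e+00]), 'force': array([0.67608321, 0.22655328, 0.19844249]), 'torque': array([-0.0355877 , -0.0185136 ,  0.03475069]), 'finger_force': 0.0, 'finger_gap': 1.0003220971127376}
scene [[-0.009, -0.647, 0.763, 1.633], [1.0, 0.001, 0.013, 0.005], [-0.009, 0.763, 0.647, 1.004], [0.0, 0.0, 0.0, 1.0]] [[578.42696364   0.         319.52543518]
 [  0.         578.42696364 239.03479535]
 [  0.           0.           1.        ]]
side [[0.733, 0.435, -0.523, 0.018], [-0.68, 0.466, -0.566, -0.594], [-0.003, 0.77, 0.638, 0.724], [0.0, 0.0, 0.0, 1.0]] [[465.80159728   0.         310.87524604]
 [  0.         465.80159728 241.94850117]
 [  0.           0.           1.        ]]
wrist [[0.334, -0.904, -0.266, 0.114], [0.943, 0.32, 0.096, 0.544], [-0.002, -0.283, 0.959, 0.384], [0.0, 0.0, 0.0, 1.0]] [[406.60352395   0.         321.52462114]
 [  0.         406.60352395 240.56217582]
 [  0.           0.           1.        ]]
```

View pics/scene0.png

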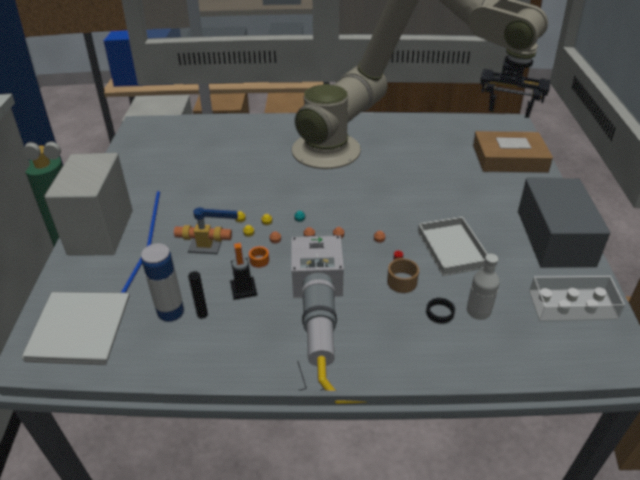

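View pics/side0.png

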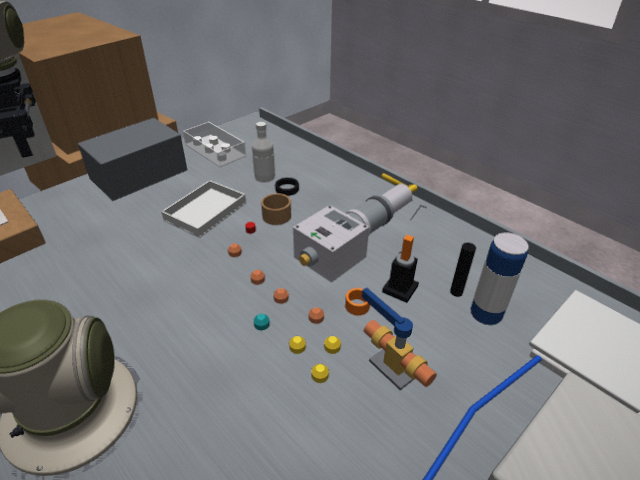

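The views show the valve at scene (205,235) with its handle towards +y, the key stand at (240,285) and the head at (318,260). The tray is at (453,244). There are four copper nozzles at (275,237), (309,233), (339,233) and (380,237), plus yellow and turquoise look-alikes. I'll measure these next.

```bash
cat > m.py <<'E'
from h import *
for n in("scene","side"):
    f=np.load(f"pics/{n}0.npy",allow_pickle=True).item()
    P,u,v=cloud(f); hsv=cv2.cvtColor(f["frame"],cv2.COLOR_BGR2HSV)[v,u].astype(int)
    def rep(name,m):
        if m.sum()<5: print(n,name,'none');return
        q=P[m]; r=cv2.minAreaRect((q[:,:2]*1000).astype(np.float32)); print(n,name,m.sum(),'med',np.median(q,0).round(3),'z95',np.percentile(q[:,2],97).round(3),'rect',np.round(r[0]).tolist(),np.round(r[1]).tolist(),round(r[2],1))
    H,S,V=hsv.T; x,y,z=P.T
    box=(x>.2)&(x<.95)&(abs(y)<.5)
    h=f["frame"]
    cop=box&(H<=12)&(H>3)&(S>100)&(V>80)&(z>.003)&(z<.05)
    img=np.zeros((480,640),np.uint8); img[v[cop],u[cop]]=255
    k,lab,st,c=cv2.connectedComponentsWithStats(img)
    for i in range(1,k):
        if st[i,4]>15: rep(f'orange/cop px{c[i].round()}',cop&(lab[v,u]==i))
    blue=box&(H>100)&(H<125)&(S>120)&(z>.09)&(z<.14)&(x<.65)
    rep('handle',blue)
    rep('keyh',box&(H<18)&(S>150)&(z>.1)&(z<.17)&(y<0))
    s=(abs(z-.085)<.006)&(V<60)&box&(S<120); rep('stand top',s)
    rep('head top',(abs(z-.09)<.005)&box&(abs(y)<.1)&(x>.4)&(x<.68)&(V>90)&(S<60))
    rep('tray',(abs(z-.03)<.006)&box&(y>.17)&(y<.42)&(x<.62)&(x>.3)&(S<50)&(V>110))
    rep('yellow',box&(H>20)&(H<32)&(S>120)&(z<.04)&(x<.55))
    rep('pipe',box&(H<14)&(S>80)&(abs(z-.055)<.01)&(y<-.15))
E
python3 m.py
```

```text
scene orange/cop px[339. 231.] 66 med [0.442 0.037 0.022] z95 0.028 rect [442.0, 36.0] [24.0, 26.0] 32.9
scene orange/cop px[309. 232.] 66 med [ 0.444 -0.043  0.022] z95 0.027 rect [442.0, -42.0] [22.0, 26.0] 21.6
scene orange/cop px[379. 236.] 79 med [0.46  0.143 0.021] z95 0.028 rect [458.0, 144.0] [25.0, 23.0] 44.3
scene orange/cop px[275. 236.] 80 med [ 0.462 -0.132  0.02 ] z95 0.029 rect [459.0, -133.0] [26.0, 29.0] 72.1
scene orange/cop px[260. 256.] 74 med [ 0.546 -0.165  0.026] z95 0.033 rect [527.0, -176.0] [79.0, 50.0] 25.1
scene orange/cop px[258. 255.] 28 med [ 0.521 -0.17   0.01 ] z95 0.034 rect [539.0, -168.0] [49.0, 21.0] 9.1
scene handle 273 med [ 0.49  -0.283  0.121] z95 0.128 rect [482.0, -278.0] [33.0, 108.0] 0.1
scene keyh 91 med [ 0.648 -0.198  0.132] z95 0.148 rect [645.0, -198.0] [16.0, 12.0] 6.2
scene stand top 126 med [ 0.662 -0.209  0.085] z95 0.091 rect [606.0, -246.0] [258.0, 128.0] 6.1
scene head top 1525 med [ 0.609 -0.021  0.091] z95 0.094 rect [609.0, -20.0] [130.0, 120.0] 2.3
scene tray 236 med [0.529 0.329 0.032] z95 0.035 rect [500.0, 298.0] [187.0,
[... 1011 characters left out ...]
047] z95 0.05 rect [463.0, -389.0] [13.0, 31.0] 34.1
side handle 742 med [ 0.479 -0.297  0.121] z95 0.128 rect [486.0, -283.0] [113.0, 30.0] 78.1
side keyh 192 med [ 0.635 -0.206  0.127] z95 0.147 rect [604.0, -226.0] [78.0, 236.0] 77.8
side stand top 164 med [ 0.628 -0.219  0.085] z95 0.09 rect [590.0, -255.0] [256.0, 128.0] 6.3
side head top 1775 med [ 0.602 -0.026  0.092] z95 0.094 rect [604.0, -22.0] [123.0, 124.0] 2.5
side tray 215 med [0.467 0.31  0.029] z95 0.033 rect [500.0, 295.0] [182.0, 206.0] 12.7
side yellow 827 med [ 0.376 -0.224  0.02 ] z95 0.035 rect [425.0, -193.0] [346.0, 142.0] 81.9
side pipe 665 med [ 0.471 -0.348  0.058] z95 0.062 rect [558.0, -285.0] [273.0, 142.0] 25.5
```

```bash
python3 - <<'E'
from h import *
f=np.load("pics/scene0.npy",allow_pickle=True).item()["frame"][180:310,160:500]
g=np.load("pics/side0.npy",allow_pickle=True).item()["frame"][190:400,210:450]
a=cv2.resize(f,(800,306),interpolation=3); b=cv2.resize(g,(336,294),interpolation=3)
c=np.zeros((600,800,3),np.uint8); c[:306]=a; c[306:,:336]=b; g2=np.load("pics/wrist0.npy",allow_pickle=True).item()["frame"]
c[306:,400:792]=cv2.resize(g2,(392,294)); cv2.imwrite("pics/c1.png",c)
E
```

```text
(no output)
```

View pics/c1.png

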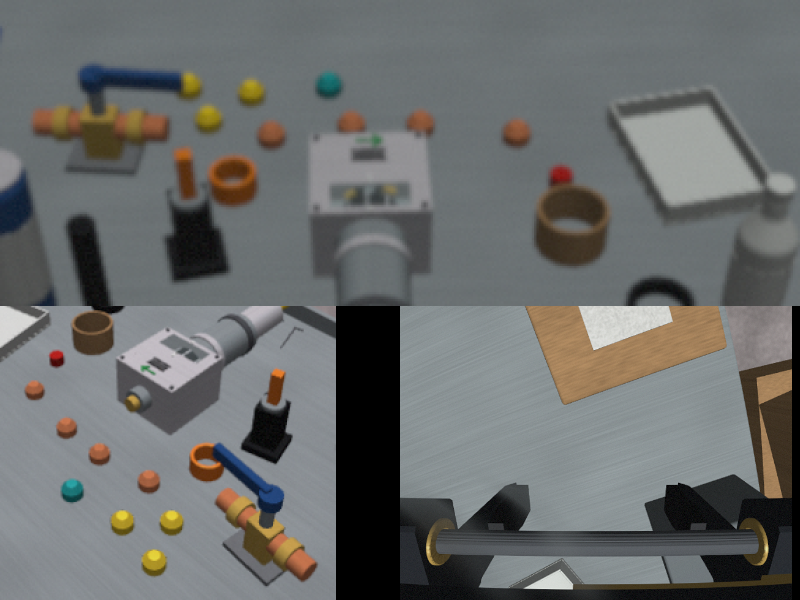

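The crop shows the handle along the pipe from the pivot at crop (92,75), the head's arrow pointing right (+y), and a clear view of the tray and key. Now a finer fit of the fixtures and the obstacle positions.

```bash
cat > m2.py <<'E'
from h import *
F={n:np.load(f"pics/{n}0.npy",allow_pickle=True).item() for n in("scene","side")}
f=F["scene"]
print('spray,can,torch,brown,red,orange,blktape',plane(f,[(481,312),(170,312),(201,312),(403,283),(398,258),(260,262),(440,312)],0)[:,:2].round(3).tolist())
for n,f in F.items():
    hsv=cv2.cvtColor(f["frame"],cv2.COLOR_BGR2HSV); P,u,v=cloud(f)
    H,S,V=hsv[v,u].astype(int).T; x,y,z=P.T
    # handle
    m=(H>100)&(H<125)&(S>120)&(z>.1)&(z<.135)&(x>.4)&(x<.6)&(abs(y+.28)<.1)
    q=P[m][:,:2]; c=q.mean(0); w=np.linalg.svd(q-c,full_matrices=0)[2][0]; w*=np.sign(w[1]); t=(q-c)@w
    print(n,'handle ang(world,deg)',np.degrees(np.arctan2(w[1],w[0])).round(1),'ends',(c+w*np.percentile(t,1)).round(3),(c+w*np.percentile(t,99)).round(3))
    m=(x>.35)&(x<.65)&(y>.19)&(y<.42)&(S<60)&(z>.02)&(z<.036)&(V>70)
    q=(P[m][:,:2]*1000).astype(np.float32)
    img=np.zeros((480,640),np.uint8); m2=(x>.35)&(x<.65)&(y>.19)&(y<.42)&(S<40)&(V>120)&(z<.012); img[v[m2],u[m2]]=255
    k,l,st,ce=cv2.connectedComponentsWithStats(img); i=1+st[1:,4].argmax(); vv,uu=np.nonzero(l==i)
    r=cv2.minAreaRect((plane(f,np.c_[uu,vv],.005)[:,:2]*1000).astype(np.float32)); print(n,'tray floor',np.round(r[0]),np.round(r[1]),round(r[2],1))
    hm=(abs(z-.09)<.005)&(x>.5)&(x<.7)&(abs(y+.02)<.08); r=cv2.minAreaRect((P[hm][:,:2]*1000).astype(np.float32)); print(n,'head',np.round(r[0]),np.round(r[1]),round(r[2],1),np.median(z[hm]).round(4))
    # key handle: pixel mask
    m=(H<18)&(S>150)&(z>.095)&(z<.16)&(x>.58)&(x<.7)&(y<-.15)&(y>-.25)
    print(n,'key n',m.sum(),'mean xy',P[m].mean(0).round(3),'top px',u[m].mean().round(1),v[m].min(), 'top pt',plane(f,[(u[m][v[m]<=v[m].min()+3].mean(),v[m].min()+1.5)],.145).round(3))
    m=(x>.58)&(x<.7)&(y<-.15)&(y>-.25)&(abs(z-.09)<.004); print(n,'collar',P[m].mean(0).round(3),cv2.minAreaRect((P[m][:,:2]*1000).astype(np.float32)))
E
python3 m2.py
```

```text
spray,can,torch,brown,red,orange,blktape [[0.715, 0.369], [0.716, -0.367], [0.714, -0.292], [0.617, 0.193], [0.525, 0.189], [0.54, -0.167], [0.714, 0.271]]
scene handle ang(world,deg) 84.4 ends [ 0.485 -0.331] [ 0.495 -0.225]
scene tray floor [475. 339.] [149. 112.] 13.8
scene head [622. -19.] [156. 120.] 2.3 0.0911
scene key n 92 mean xy [ 0.647 -0.198  0.128] top px 238.3 244 top pt [[ 0.642 -0.199  0.145]]
scene collar [ 0.649 -0.198  0.09 ] ((642.0490112304688, -199.49000549316406), (42.70564270019531, 40.393001556396484), 14.778302192687988)
side handle ang(world,deg) 83.4 ends [ 0.473 -0.337] [ 0.486 -0.228]
side tray floor [498. 300.] [301. 232.] 0.2
side head [621. -21.] [157. 124.] 2.9 0.0916
side key n 199 mean xy [ 0.637 -0.205  0.126] top px 406.9 235 top pt [[ 0.644 -0.199  0.145]]
side collar [ 0.635 -0.205  0.09 ] ((640.087646484375, -201.75155639648438), (43.5533332824707, 40.25715637207031), 13.196039199829102)
```

```bash
cat > go.py <<'E'
# go.py "x y z yawdeg closure [maxstep_mm]" ... -> rows in the tool frame, from the measured pose
import sys; from h import *
s=readout.read_state(); p=np.array(s["tcp_pos"]); r=R.from_euler('xyz',s["tcp_rot"]); out=[]
print('now',p.round(4),np.degrees(s["tcp_rot"]).round(2),'gap',round(s["finger_gap"],3))
for a in sys.argv[1:]:
    w=[float(i) for i in a.split()]; g=np.array(w[:3]); yaw=w[3]; st=(w[5] if len(w)>5 else 45)/1000
    rt=R.from_euler('xyz',[180,0,yaw],degrees=True); dv=(r.inv()*rt).as_rotvec(degrees=True)
    if dv@[0,0,1]>180: pass
    n=max(1,int(np.ceil(max(np.linalg.norm(g-p)/st-1e-6,np.linalg.norm(dv)/10))))
    p0=p.copy(); r0=r
    for k in range(1,n+1):
        pt=p0+(g-p0)*k/n; rk=r0*R.from_rotvec(dv*k/n,degrees=True)
        rv=(r.inv()*rk).as_rotvec(degrees=True).round(1); rn=r*R.from_rotvec(rv,degrees=True)
        # shift along tool axes as they stand at the start of the row
        d=r.inv().apply(pt-p).round(4)+0.; out.append([*(rv+0.),*d,w[4]]); p=p+r.apply(d); r=rn
for i in range(0,len(out),5): print('['+', '.join(f'{v:g}' for row in out[i:i+5] for v in row)+']')
E
python3 go.py "0.36 0.2 0.26 120 0" "0.47 -0.2 0.27 84 0"
```

```text
now [0.1837 0.5182 0.2383] [-1.7994e+02 -1.0000e-02  1.6047e+02] gap 0.998
[0, 0, 4.5, -0.0303, -0.0268, -0.0024, 0, 0, 0, 4.5, -0.0323, -0.0243, -0.0024, 0, 0, 0, 4.5, -0.0341, -0.0217, -0.0024, 0, 0, 0, 4.5, -0.0356, -0.019, -0.0024, 0, 0, 0, 4.5, -0.0371, -0.0161, -0.0023, 0]
[0, 0, 4.5, -0.0382, -0.0131, -0.0024, 0, 0, 0, 4.5, -0.0392, -0.0102, -0.0024, 0, 0, 0, 4.5, -0.0398, -0.007, -0.0024, 0, -0.1, 0, 4.5, -0.0402, -0.0038, -0.0024, 0, 0, 0, 3.6, -0.0401, -0.0105, -0.001, 0]
[0, 0, 3.6, -0.0408, -0.0079, -0.001, 0, 0, 0, 3.6, -0.0411, -0.0053, -0.001, 0, 0, 0, 3.6, -0.0414, -0.0028, -0.001, 0, 0, 0, 3.6, -0.0415, -0.0001, -0.001, 0, 0, 0, 3.6, -0.0414, 0.0024, -0.0009, 0]
[0, 0, 3.6, -0.0412, 0.0051, -0.001, 0, 0, 0, 3.6, -0.0408, 0.0076, -0.001, 0, 0, 0, 3.6, -0.0402, 0.0102, -0.001, 0, 0.1, 0, 3.6, -0.0395, 0.0127, -0.001, 0]
```

>>> move_arm(
  moves=[0, 0, 4.5, -0.03, -0.027, -0.002, 0, 0, 0, 4.5, -0.032, -0.024, -0.002, 0, 0, 0, 4.5, -0.034, -0.022, -0.002, 0, 0, 0, 4.5, -0.036, -0.019, -0.002, 0, 0, 0, 4.5, -0.037, -0.016, -0.002, 0],
)

```text
t: 0.78
tcp_pos: [0.2817, 0.3404, 0.2487]
tcp_rot: [-3.141, -0.0, 2.406]
force: [-0.2, -0.3, -0.5]
finger_gap: 1.004
finger_force: 0.0
```

>>> move_arm(
  moves=[0, 0, 4.5, -0.038, -0.013, -0.002, 0, 0, 0, 4.5, -0.039, -0.01, -0.002, 0, 0, 0, 4.5, -0.04, -0.007, -0.002, 0, 0, 0, 4.5, -0.04, -0.004, -0.002, 0, 0, 0, 3.6, -0.04, -0.01, -0.001, 0],
)

```text
t: 1.4
tcp_pos: [0.3714, 0.1597, 0.2577]
tcp_rot: [-3.142, -0.0, 2.029]
force: [-0.2, 1.0, 0.5]
finger_gap: 1.003
finger_force: 0.0
```

>>> move_arm(
  moves=[0, 0, 3.6, -0.041, -0.008, -0.001, 0, 0, 0, 3.6, -0.041, -0.005, -0.001, 0, 0, 0, 3.6, -0.041, -0.003, -0.001, 0, 0, 0, 3.6, -0.042, 0, -0.001, 0, 0, 0, 3.6, -0.041, 0.002, -0.001, 0],
)

```text
t: 2.02
tcp_pos: [0.4256, -0.0404, 0.2627]
tcp_rot: [-3.141, -0.0, 1.715]
force: [0.0, 0.1, -0.3]
finger_gap: 0.999
finger_force: 0.0
```

>>> move_arm(
  moves=[0, 0, 3.6, -0.041, 0.005, -0.001, 0, 0, 0, 3.6, -0.041, 0.008, -0.001, 0, 0, 0, 3.6, -0.04, 0.01, -0.001, 0, 0, 0, 3.6, -0.04, 0.013, -0.001, 0, 0, 0, 0, 0, 0, 0, 0],
)

```text
t: 2.65
tcp_pos: [0.4701, -0.2013, 0.266]
tcp_rot: [-3.141, -0.0, 1.463]
force: [0.0, 0.6, -0.2]
finger_gap: 1.001
finger_force: 0.0
```

```bash
cat > valve.py <<'E'
from h import *; import sys
f=grab("wrist"); cv2.imwrite(f"pics/{sys.argv[1]}.png",f["frame"]); np.save(f"pics/{sys.argv[1]}.npy",f,allow_pickle=True)
hsv=cv2.cvtColor(f["frame"],cv2.COLOR_BGR2HSV); P,u,v=cloud(f); H,S,V=hsv[v,u].astype(int).T; x,y,z=P.T
def fit(name,m):
    q=P[m][:,:2]
    if len(q)<20: print(name,len(q)); return
    c=q.mean(0); w=np.linalg.svd(q-c,full_matrices=0)[2][0]; t=(q-c)@w
    print(name,len(q),'ang',np.degrees(np.arctan2(w[1],w[0])).round(1)%180,'ends',(c+w*np.percentile(t,.5)).round(4),(c+w*np.percentile(t,99.5)).round(4),'z',np.median(P[m][:,2]).round(3))
fit('handle',(H>100)&(H<125)&(S>120)&(z>.118)&(z<.13)&(y<-.1))
fit('pipe',(H<15)&(S>90)&(z>.052)&(z<.066)&(y<-.15)&(x<.6))
print(readout.read_state()["tcp_pos"],np.degrees(readout.read_state()["tcp_rot"]))
E
python3 valve.py w1
```

```text
handle 2186 ang 81.6 ends [ 0.4932 -0.2207] [ 0.4778 -0.3242] z 0.125
pipe 471 ang 84.4 ends [ 0.4777 -0.2451] [ 0.4723 -0.3002] z 0.058
[ 0.46973252 -0.19979632  0.26612607] [-1.79935139e+02 -4.54733573e-02  8.39167696e+01]
```

View pics/w1.png

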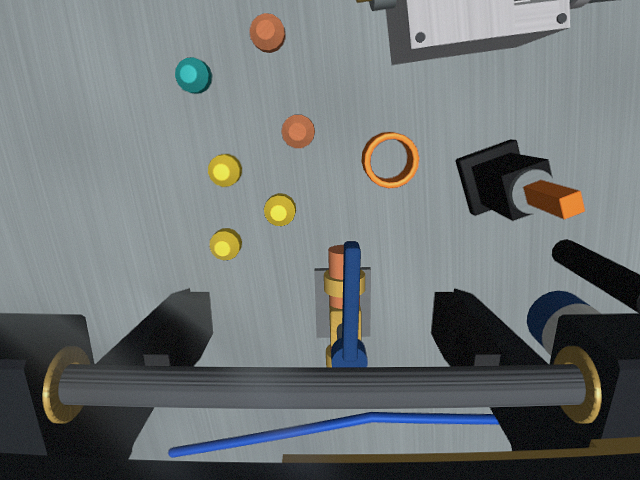

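The wrist view shows the handle lying up-image from the pivot (348,355) to its tip (350,245), in line with the pipe. Nozzles are at (298,130) and (267,33), with the look-alikes to their left.

```bash
python3 go.py "0.488 -0.2565 0.095 82 0"
python3 - <<'E'
import numpy as np,subprocess
c=np.array([.479,-.321]); 
a=[f"{*(c+.065*np.array([np.cos(t),np.sin(t)])),}" for t in []]
print('arc rows in tool frame, 9 rows of 9.7deg: chord',2*65*np.sin(np.radians(4.85)))
th=np.radians(9.7); # tool x along handle, tool y = (sin,-cos) = clockwise tangent
print('x',65*(np.cos(th)-1),'y',65*np.sin(th))
E
```

```text
now [ 0.4697 -0.1998  0.2661] [-1.7994e+02 -5.0000e-02  8.3920e+01] gap 1.0
[0, 0, 0.4, -0.0109, 0.0049, 0.0342, 0, 0, 0, 0.4, -0.0109, 0.0049, 0.0342, 0, 0, 0, 0.4, -0.0108, 0.005, 0.0342, 0, -0.1, 0, 0.3, -0.0109, 0.0051, 0.0342, 0, 0, 0, 0.4, -0.0107, 0.0051, 0.0343, 0]
arc rows in tool frame, 9 rows of 9.7deg: chord 10.99116400565415
x -0.9292745092245203 y 10.951809671725167
```

>>> move_arm(
  moves=[0, 0, 0.4, -0.011, 0.005, 0.034, 0, 0, 0, 0.4, -0.011, 0.005, 0.034, 0, 0, 0, 0.4, -0.011, 0.005, 0.034, 0, 0, 0, 0.4, -0.011, 0.005, 0.034, 0, 0, 0, 0.4, -0.011, 0.005, 0.035, 0],
)

```text
t: 3.32
tcp_pos: [0.4882, -0.2558, 0.0951]
tcp_rot: [3.141, -0.0, 1.432]
force: [0.5, -0.3, -0.0]
finger_gap: 1.001
finger_force: 0.0
```

>>> move_arm(
  moves=[0, 0, 0, 0, 0, 0, 1, 0, 0, 0, 0, 0, 0, 1, 0, 0, 0, 0, 0, 0, 1, 0, 0, 0, 0, 0, 0, 1, 0, 0, 0, 0, 0, 0, 1],
  newtons=20,
)

```text
t: 3.95
tcp_pos: [0.4883, -0.2568, 0.0962]
tcp_rot: [3.141, 0.0, 1.431]
force: [0.5, 0.8, 0.4]
finger_gap: 0.458
finger_force: 0.0
```

>>> move_arm(
  moves=[0, 0, 0, 0, 0, 0, 1, 0, 0, 0, 0, 0, 0, 1, 0, 0, 0, 0, 0, 0, 1],
)

```text
t: 4.32
tcp_pos: [0.488, -0.2568, 0.0957]
tcp_rot: [-3.141, -0.0, 1.431]
force: [-1.0, 0.2, 1.7]
finger_gap: 0.132
finger_force: 20.0
```

>>> move_arm(
  moves=[0, 0, 4.85, -0.0002, 0.0055, 0, 1, 0, 0, 9.7, -0.0009, 0.011, 0, 1, 0, 0, 9.7, -0.0009, 0.011, 0, 1, 0, 0, 9.7, -0.0009, 0.011, 0, 1, 0, 0, 9.7, -0.0009, 0.011, 0, 1],
)

```text
t: 4.95
tcp_pos: [0.5306, -0.2805, 0.0957]
tcp_rot: [-3.141, -0.0, 0.664]
force: [-1.2, 1.3, 2.2]
finger_gap: 0.137
finger_force: 20.0
```

>>> move_arm(
  moves=[0, 0, 9.7, -0.0009, 0.011, 0, 1, 0, 0, 9.7, -0.0009, 0.011, 0, 1, 0, 0, 9.7, -0.0009, 0.011, 0, 1, 0, 0, 5, -0.0003, 0.0056, 0, 1],
)

```text
t: 5.45
tcp_pos: [0.5448, -0.3163, 0.0957]
tcp_rot: [-3.141, -0.001, 0.07]
force: [1.2, 2.2, 0.0]
finger_gap: 0.135
finger_force: 20.0
```

```bash
python3 - <<'E'
from h import *
s=readout.read_state();print(s["tcp_pos"],np.degrees(s["tcp_rot"]),s["force"],s["torque"])
E
```

```text
[ 0.54477165 -0.31628046  0.09571662] [-1.79950681e+02 -5.29208336e-02  4.01090817e+00] [1.16218312 2.22733979 0.01051102] [ 0.41608576 -0.20135203  0.02178423]
```

>>> move_arm(
  moves=[0, 0, 4, -0.0002, 0.0045, 0, 1, 0, 0, 3, -0.0001, 0.0034, 0, 1],
)

```text
t: 5.7
tcp_pos: [0.5449, -0.324, 0.0957]
tcp_rot: [-3.141, -0.001, -0.05]
force: [4.0, 3.1, 0.5]
finger_gap: 0.137
finger_force: 20.0
```

>>> move_arm(
  moves=[0, 0, 2, 0, 0.0023, 0, 1],
)

```text
t: 5.82
tcp_pos: [0.5448, -0.3264, 0.0957]
tcp_rot: [-3.141, -0.001, -0.085]
force: [4.3, 2.3, -0.0]
finger_gap: 0.135
finger_force: 20.0
```

>>> move_arm(
  moves=[0, 0, 1.5, 0, 0.0017, 0, 1],
)

```text
t: 5.95
tcp_pos: [0.5447, -0.327, 0.0957]
tcp_rot: [-3.139, -0.001, -0.11]
force: [6.0, 11.8, 2.1]
finger_gap: 0.134
finger_force: 20.1
```

>>> move_arm(
  moves=[0, 0, 0, 0, 0, 0, 0.4, 0, 0, 0, 0, 0, 0, 0.4, 0, 0, 0, 0, 0, 0, 0.4, 0, 0, 0, 0, 0, -0.03, 0, 0, 0, 0, 0, 0, -0.04, 0],
)

```text
t: 6.58
tcp_pos: [0.5435, -0.3283, 0.1658]
tcp_rot: [-3.14, 0.002, -0.11]
force: [-0.9, -0.2, 0.2]
finger_gap: 0.677
finger_force: 0.0
```

>>> move_arm(
  moves=[0, 0, 0, 0, -0.035, -0.04, 0, 0, 0, 0, 0, -0.045, -0.03, 0, 0, 0, -5, 0, -0.045, -0.02, 0, 0, 0, 0, 0, -0.01, 0, 0, 0, 0, 0, 0, 0, 0, 0],
)

```text
t: 7.2
tcp_pos: [0.5577, -0.1941, 0.2552]
tcp_rot: [-3.142, 0.001, -0.023]
force: [0.3, -0.8, 0.5]
finger_gap: 1.002
finger_force: 0.0
```

```bash
python3 valve.py w2; python3 - <<'E'
from h import *
f=np.load("pics/w2.npy",allow_pickle=True).item(); fr=f["frame"]
hsv=cv2.cvtColor(fr,cv2.COLOR_BGR2HSV); P,u,v=cloud(f); H,S,V=hsv[v,u].astype(int).T; x,y,z=P.T
for n,m in(('keytop',(H<18)&(S>150)&(z>.14)&(z<.152)&(y<-.1)),('standtop',(z>.081)&(z<.089)&(abs(x-.643)<.04)&(abs(y+.2)<.04)),('collar',(z>.0895)&(z<.096)&(abs(x-.643)<.03)&(abs(y+.2)<.03)),('foot',(z<.03)&(z>.006)&(V<60)&(abs(x-.643)<.06)&(abs(y+.2)<.06))):
    q=(P[m]*1000).astype(np.float32); print(n,m.sum(), [np.round(i,1) for i in cv2.minAreaRect(q[:,:2])] if len(q)>4 else '', np.median(q[:,2]) if len(q) else '')
E
```

```text
handle 2259 ang 177.5 ends [ 0.579  -0.3259] [ 0.4793 -0.3216] z 0.125
pipe 1663 ang 85.5 ends [ 0.4756 -0.3955] [ 0.4874 -0.2462] z 0.059
[ 0.55759022 -0.19485035  0.2548047 ] [-1.79982011e+02  8.74985301e-02 -1.34941281e+00]Traceback (most recent call last):
  File "<stdin>", line 5, in <module>
cv2.error: OpenCV(4.12.0) /io/opencv/modules/imgproc/src/convhull.cpp:143: error: (-215:Assertion failed) total >= 0 && (depth == CV_32F || depth == CV_32S) in function 'convexHull'
```

View pics/w2.png

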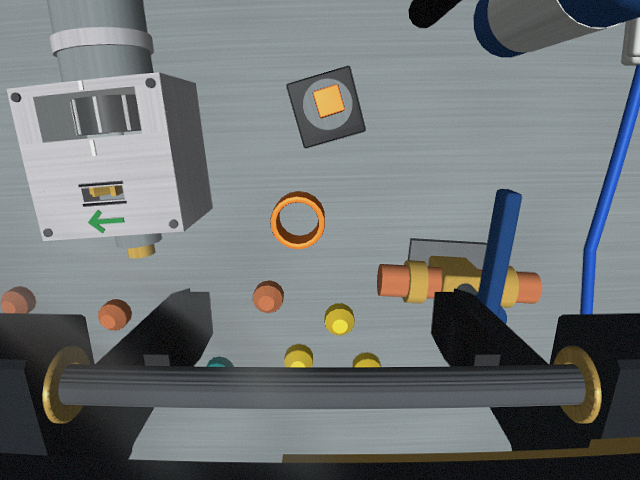

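The view shows the key in its stand at (328,100), turned about 14°. The head's slot is at (103,192) with one brass tooth visible in it, and the window is at (95,110) with no red line in view yet. The handle now lies across the pipe.

```bash
cat > k.py <<'E'
from h import *; import sys
f=np.load(f"pics/{sys.argv[1]}.npy",allow_pickle=True).item(); fr=f["frame"]
hsv=cv2.cvtColor(fr,cv2.COLOR_BGR2HSV); P,u,v=cloud(f); H,S,V=hsv[v,u].astype(int).T; x,y,z=P.T
for n,m in(('keytop',(H<22)&(S>120)&(z>.138)&(z<.155)&(y<-.1)&(x>.55)),('standtop',(z>.08)&(z<.0885)&(abs(x-.643)<.04)&(abs(y+.2)<.04)),('collar',(z>.0885)&(z<.096)&(abs(x-.643)<.03)&(abs(y+.2)<.03)),('foot',(z<.03)&(z>.006)&(V<60)&(abs(x-.643)<.06)&(abs(y+.2)<.06)),
 ('headtop',(abs(z-.09)<.005)&(x>.5)&(x<.664)&(abs(y+.02)<.08)),('handle',(H>100)&(H<125)&(S>120)&(z>.118)&(z<.13)&(x>.5))):
    q=(P[m]*1000).astype(np.float32); r=cv2.minAreaRect(np.ascontiguousarray(q[:,:2])) if len(q)>4 else None
    print(n,m.sum(), r and [np.round(i,1).tolist() for i in r], np.median(q[:,2]) if len(q) else '')
# slot: dark/brass area in the top plate: depth below plate inside the area
d=(z<.087)&(z>.03)&(abs(x-.58)<.02)&(abs(y+.02)<.03); q=(P[d]*1000).astype(np.float32)
g=np.zeros((480,640),np.uint8); g[v[d],u[d]]=255; k,l,st,c=cv2.connectedComponentsWithStats(g)
for i in range(1,k):
    if st[i,4]>60:
        vv,uu=np.nonzero(l==i); Q=plane(f,np.c_[uu,vv],.09); print('slot?',st[i],[np.round(t*1000,1).tolist() if j<2 else round(t,1) for j,t in enumerate(cv2.minAreaRect(Q[:,:2].astype(np.float32)))])
E
python3 k.py w2
python3 - <<'E'
import cv2
a=cv2.imread('pics/w2.png'); cv2.imwrite('pics/w2c.png',cv2.resize(a[50:250,0:220],None,fx=3,fy=3,interpolation=2)[:600,:660])
E
```

```text
keytop 720 [[641.2, -199.5], [15.9, 15.8], 16.3] 145.0892
standtop 1037 [[641.0, -199.6], [40.2, 40.3], 14.7] 85.21071
collar 1244 [[641.1, -199.7], [35.7, 35.2], 88.4] 91.198105
foot 277 [[641.2, -199.5], [59.5, 59.2], 14.3] 13.745351
headtop 22857 [[605.0, -20.3], [120.5, 122.1], 2.4] 90.08607
handle 1948 [[539.6, -325.0], [12.4, 79.8], 85.1] 124.78209
slot? [ 89 185  34  12 301] [[0.6, -0.0, 0.6, -0.0, 0.6, -0.0, 0.6, -0.0, 0.6, -0.0, 0.6, -0.0, 0.6, -0.0, 0.6, -0.0, 0.6, -0.0, 0.6, -0.0, 0.6, -0.0, 0.6, -0.0, 0.6, -0.0, 0.6, -0.0, 0.6, -0.0, 0.6, -0.0, 0.6, -0.0, 0.6, -0.0, 0.6, -0.0, 0.6, -0.0, 0.6, -0.0, 0.6, -0.0, 0.6, -0.0, 0.6, -0.0, 0.6, -0.0, 0.6, -0.0, 0.6, -0.0, 0.6, -0.0, 0.6, -0.0, 0.6, -0.0, 0.6, -0.0, 0.6, -0.0, 0.6, -0.0, 0.6, -0.0, 0.6, -0.0, 0.6, -0.0, 0.6, -0.0, 0.6, -0.0, 0.6, -0.0, 0.6, -0.0, 0.6, -0.0, 0.6, -0.0, 0.6, -0.0, 0.6, -0.0, 0.6, -0.0, 0.6, -0.0, 0.6, -0.0, 0.6, -0.0, 0.6, -0.0, 0.6, -0.0, 0.6, -0.0, 0.6, -0.0, 0.6, -0.0, 0.6, -0.0, 0.6, -0.0, 0.6, -0.0, 0.6, -0.0, 0.6, -0.0, 0.6, -0.0, 0.6, -0.0, 0.6, -0.0, 0.6, -0.0, 0.6, -0.0, 0.6, -0.0, 0.6, -0.0
[... 19594 characters left out ...]
0.0, 0.0, 0.0, 0.0, 0.0, 0.0, 0.0, 0.0, 0.0, 0.0, 0.0, 0.0, 0.0, 0.0, 0.0, 0.0, 0.0, 0.0, 0.0, 0.0, 0.0, 0.0, 0.0, 0.0, 0.0, 0.0, 0.0, 0.0, 0.0, 0.0, 0.0, 0.0, 0.0, 0.0, 0.0, 0.0, 0.0, 0.0, 0.0, 0.0, 0.0, 0.0, 0.0, 0.0, 0.0, 0.0, 0.0, 0.0, 0.0, 0.0, 0.0, 0.0, 0.0, 0.0, 0.0, 0.0, 0.0, 0.0, 0.0, 0.0, 0.0, 0.0, 0.0, 0.0, 0.0, 0.0, 0.0, 0.0, 0.0, 0.0, 0.0, 0.0, 0.0, 0.0, 0.0, 0.0, 0.0, 0.0, 0.0, 0.0, 0.0, 0.0, 0.0, 0.0, 0.0, 0.0, 0.0, 0.0, 0.0, 0.0, 0.0, 0.0, 0.0, 0.0, 0.0, 0.0, 0.0, 0.0, 0.0, 0.0, 0.0, 0.0, 0.0, 0.0, 0.0, 0.0, 0.0, 0.0, 0.0, 0.0, 0.0, 0.0, 0.0, 0.0, 0.0, 0.0, 0.0, 0.0, 0.0, 0.0, 0.0, 0.0, 0.0, 0.0, 0.0, 0.0, 0.0, 0.0, 0.0, 0.0, 0.0, 0.0, 0.0, 0.0, 0.0, 0.0, 0.0, 0.0, 0.0], 1.8]
```

View pics/w2c.png

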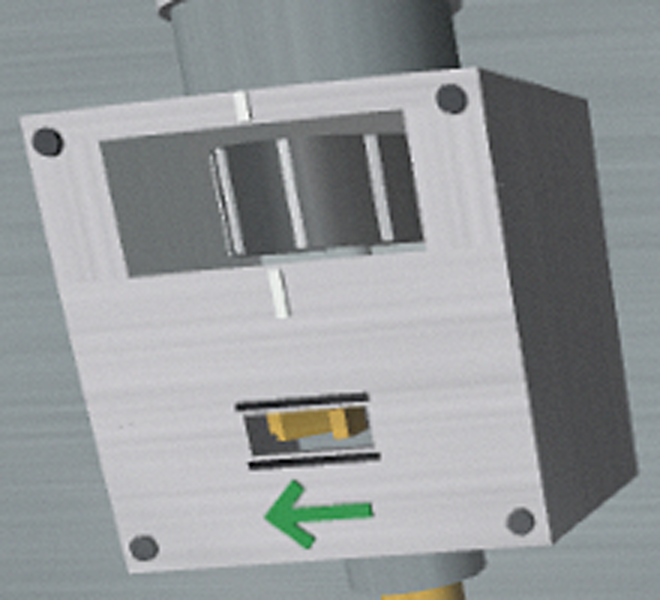

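The crop confirms the slot at (308,430) with one brass tooth in view, the drum's white lines, and the index marks at (243,107) and (280,292). The handle is at −4.9° against a pipe at 85.5°, so the valve is shut. The key is at (0.641, −0.1995), yaw 15°, and the slot is at about (0.580, −0.021). I'll pick up the key.

```bash
python3 go.py "0.641 -0.1995 0.19 15 0" "0.641 -0.1995 0.098 15 0 30"
```

```text
now [ 0.5576 -0.1949  0.2548] [-1.7998e+02  9.0000e-02 -1.3500e+00] gap 0.999
[0, 0, -5.4, 0.0279, 0.0009, 0.0216, 0, 0, 0.1, -5.5, 0.0276, 0.0035, 0.0215, 0, 0, 0, -5.4, 0.0272, 0.0062, 0.0216, 0, 0, 0, 0, 0, 0, 0.023, 0, 0, 0, 0, 0, 0, 0.023, 0]
[0, 0, 0, 0, 0, 0.023, 0, 0, 0, 0, -0.0001, 0, 0.023, 0]
```

>>> move_arm(
  moves=[0, 0, -5.4, 0.0279, 0.0009, 0.0216, 0, 0, 0.1, -5.5, 0.0276, 0.0035, 0.0215, 0, 0, 0, -5.4, 0.0272, 0.0062, 0.0216, 0, 0, 0, 0, 0, 0, 0.023, 0, 0, 0, 0, 0, 0, 0.023, 0],
)

```text
t: 7.88
tcp_pos: [0.6412, -0.2003, 0.1426]
tcp_rot: [-3.141, 0.0, 0.26]
force: [-0.6, 0.2, 0.8]
finger_gap: 1.0
finger_force: 0.0
```

>>> move_arm(
  moves=[0, 0, 0, 0, 0, 0.023, 0, 0, 0, 0, 0, 0, 0.023, 0, 0, 0, 0, 0, 0, 0, 1, 0, 0, 0, 0, 0, 0, 1, 0, 0, 0, 0, 0, 0, 1],
  newtons=30,
)

```text
t: 8.5
tcp_pos: [0.6419, -0.1992, 0.1001]
tcp_rot: [3.14, -0.003, 0.262]
force: [0.3, 0.2, -0.6]
finger_gap: 0.684
finger_force: 0.0
```

>>> move_arm(
  moves=[0, 0, 0, 0, 0, 0, 1, 0, 0, 0, 0, 0, 0, 1, 0, 0, 0, 0, 0, 0, 1, 0, 0, 0, 0, 0, 0, 1, 0, 0, 0, 0, 0, 0, 1],
)

```text
t: 9.12
tcp_pos: [0.6416, -0.1987, 0.0991]
tcp_rot: [3.141, -0.002, 0.262]
force: [-0.4, 0.1, 0.0]
finger_gap: 0.177
finger_force: 30.0
```

```bash
python3 go.py "0.6416 -0.1987 0.20 15 1 35" "0.49 -0.021 0.25 2.4 1" "0.49 -0.021 0.25 2.4 1"
```

```text
now [ 0.6416 -0.1987  0.0991] [ 1.7998e+02 -1.0000e-01  1.5020e+01] gap 0.177
[0, 0, 0, 0, 0, -0.0336, 1, 0, -0.1, 0, 0.0001, 0, -0.0337, 1, 0, 0, 0, 0, 0, -0.0336, 1, 0, 0, 2.1, -0.0167, -0.0351, -0.0083, 1, 0, 0, 2.1, -0.018, -0.0346, -0.0084, 1]
[0, 0, 2.1, -0.0193, -0.0338, -0.0083, 1, 0, 0, 2.1, -0.0205, -0.0331, -0.0084, 1, 0, 0, 2.1, -0.0217, -0.0323, -0.0083, 1, 0, 0, 2.1, -0.0228, -0.0315, -0.0083, 1, 0, 0, 0, 0, 0, 0, 1]
```

>>> move_arm(
  moves=[0, 0, 0, 0, 0, -0.0336, 1, 0, -0.1, 0, 0, 0, -0.0337, 1, 0, 0, 0, 0, 0, -0.0336, 1, 0, 0, 2.1, -0.0167, -0.0351, -0.0083, 1, 0, 0, 2.1, -0.018, -0.0346, -0.0084, 1],
)

```text
t: 9.75
tcp_pos: [0.5902, -0.1387, 0.2168]
tcp_rot: [3.142, 0.0, 0.187]
force: [0.1, -0.1, -1.9]
finger_gap: 0.18
finger_force: 30.0
```

>>> move_arm(
  moves=[0, 0, 2.1, -0.0193, -0.0338, -0.0083, 1, 0, 0, 2.1, -0.0205, -0.0331, -0.0084, 1, 0, 0, 2.1, -0.0217, -0.0323, -0.0083, 1, 0, 0, 2.1, -0.0228, -0.0315, -0.0083, 1, 0, 0, 0, 0, 0, 0, 1],
)

```text
t: 10.38
tcp_pos: [0.4889, -0.0195, 0.2509]
tcp_rot: [3.141, -0.001, 0.044]
force: [-0.1, -0.4, -0.4]
finger_gap: 0.177
finger_force: 30.0
```

```bash
cat > slot.py <<'E'
from h import *; import sys
f=grab("wrist"); cv2.imwrite(f"pics/{sys.argv[1]}.png",f["frame"]); np.save(f"pics/{sys.argv[1]}.npy",f,allow_pickle=True)
P,u,v=cloud(f); hsv=cv2.cvtColor(f["frame"],cv2.COLOR_BGR2HSV)[v,u].astype(int)
a=np.radians(2.4); c=np.array([.605,-.0203]); d=P[:,:2]-c; hx=d[:,0]*np.cos(a)+d[:,1]*np.sin(a); hy=-d[:,0]*np.sin(a)+d[:,1]*np.cos(a); z=P[:,2]
m=(abs(hx+25)<99)&(abs(hx*1000+25)<7)&(abs(hy)<.02)&(hsv[:,0]>14)&(hsv[:,0]<32)&(hsv[:,1]>90)&(z<.084)
print('brass',m.sum()); A=np.degrees(np.arctan2(hy[m],z[m]-.05)); r=np.hypot(hy[m],z[m]-.05)*1000
h,e=np.histogram(A,np.arange(-46,48,4)); print([(int(e[i]),int(h[i]),round(float(r[(A>=e[i])&(A<e[i+1])].max()),1)) for i in range(len(h)) if h[i]])
b=(abs(hy)<.05)&(hx>.0)&(hx<.05)&(z<.088)&(z>.05)&(hsv[:,1]<50)&(hsv[:,2]>150); A=np.degrees(np.arctan2(hy[b],z[b]-.05)); print('white lines',np.histogram(A,np.arange(-80,85,5))[0].tolist())
rr=(abs(hy)<.05)&(hx>-.01)&(hx<.05)&(z<.088)&(z>.05)&((hsv[:,0]<8)|(hsv[:,0]>172))&(hsv[:,1]>120); print('red',rr.sum(),np.degrees(np.arctan2(np.median(hy[rr]),np.median(z[rr])-.05)) if rr.sum()>5 else '')
dr=(abs(hy)<.03)&(hx>.01)&(hx<.03)&(z<.08)&(z>.05); print('drum r',np.percentile(np.hypot(hy[dr],z[dr]-.05),[5,50,95]).round(4) if dr.sum() else '')
# collar / pin check
E
python3 slot.py w3; python3 -c "
import cv2
a=cv2.imread('pics/w3.png'); cv2.imwrite('pics/w3c.png',cv2.resize(a[40:480,190:480],None,fx=1.36,fy=1.36))"
```

```text
brass 368
[(-46, 31, 27.3), (-42, 87, 28.0), (-38, 6, 19.2), (-22, 1, 15.3), (-14, 2, 28.6), (-10, 33, 31.4), (-6, 35, 30.9), (-2, 20, 24.3), (22, 5, 19.5), (26, 99, 30.7), (30, 38, 31.8), (34, 7, 29.6)]
white lines [0, 0, 0, 0, 0, 1, 4, 0, 1, 1, 1, 0, 0, 1, 1, 0, 0, 0, 0, 0, 0, 0, 0, 0, 2, 1, 0, 0, 0, 0, 0, 0]
red 0 
drum r
```

View pics/w3c.png

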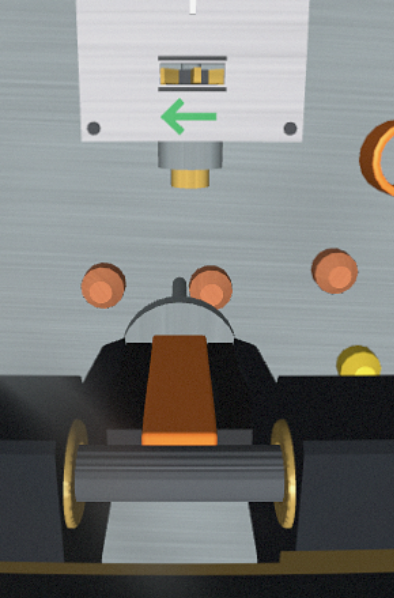

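The view shows the key held upright, collar at crop (180,330), in line with the slot at crop (192,74). The arrow points left, which is +y. Depth puts the teeth at about −48°, −9° and +31°, so star_turn is about −129°. I'll enter the gap at head y = −11 mm.

```bash
python3 go.py "0.5811 -0.0323 0.20 2.4 1 40" "0.5811 -0.0323 0.18 2.4 1 40" "0.5811 -0.0323 0.17 2.4 1 40"
```

```text
now [ 0.4897 -0.0206  0.2505] [ 1.7996e+02 -6.0000e-02  2.5100e+00] gap 0.179
[0, 0, 0, 0.0302, 0.0052, 0.0169, 1, 0, 0, 0.1, 0.0303, 0.0053, 0.0168, 1, 0, -0.1, 0, 0.0302, 0.0051, 0.0169, 1, 0, 0, 0, 0, 0, 0.02, 1, 0, 0, 0, 0, 0, 0.01, 1]
```

>>> move_arm(
  moves=[0, 0, 0, 0.0302, 0.0052, 0.0169, 1, 0, 0, 0.1, 0.0303, 0.0053, 0.0168, 1, 0, 0, 0, 0.0302, 0.0051, 0.0169, 1, 0, 0, 0, 0, 0, 0.016, 1, 0, 0, 0, 0, 0, 0, 1],
)

```text
t: 11.05
tcp_pos: [0.5812, -0.0336, 0.1815]
tcp_rot: [-3.141, 0.003, 0.04]
force: [-0.2, 0.2, 0.1]
finger_gap: 0.181
finger_force: 30.0
```

```bash
python3 - <<'E'
from h import *
print(np.array(readout.read_state()["tcp_pos"]).round(4))
f=grab("side"); np.save("pics/s2.npy",f,allow_pickle=True)
a=f["frame"][170:290,270:400]; b=grab("scene")["frame"][200:300,270:370]
c=np.hstack([cv2.resize(a,(433,400),interpolation=2),cv2.resize(b,(367,400),interpolation=2)]) 
cv2.imwrite("pics/s2c.png",c[:, :800])
E
```

```text
[ 0.5812 -0.0336  0.1815]
```

View pics/s2c.png

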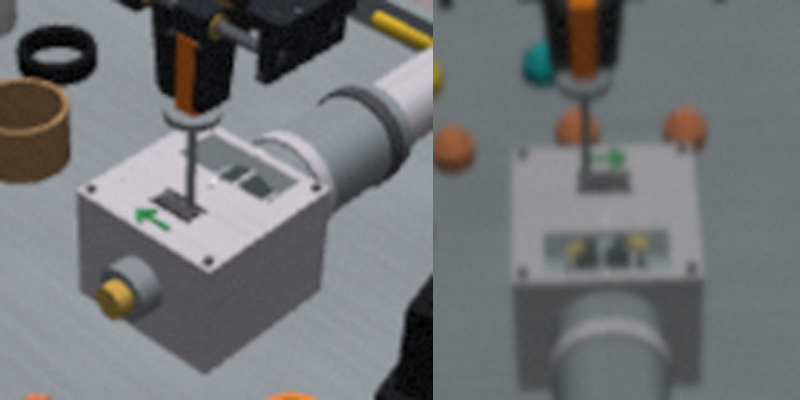

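The pin hangs over the −y end of the slot, at left crop (192,205) and right crop (587,178). Lowering.

>>> move_arm(
  moves=[0, 0, 0, 0, -0.001, 0.005, 1, 0, 0, 0, 0, 0, 0.006, 1],
)

```text
t: 11.4
tcp_pos: [0.5812, -0.0318, 0.1725]
tcp_rot: [3.141, -0.001, 0.041]
force: [0.2, -0.0, -1.4]
finger_gap: 0.176
finger_force: 30.0
```

>>> move_arm(
  moves=[0, 0, 0, 0, 0, 0.006, 1, 0, 0, 0, 0, 0, 0.006, 1, 0, 0, 0, 0, 0, 0.005, 1],
)

```text
t: 11.78
tcp_pos: [0.5811, -0.0318, 0.1549]
tcp_rot: [3.141, 0.0, 0.041]
force: [0.7, -0.1, -0.3]
finger_gap: 0.177
finger_force: 30.0
```

>>> move_arm(
  moves=[0, 0, 0, 0, -0.0045, 0.001, 1, 0, 0, 0, 0, -0.0045, 0, 1, 0, 0, 0, 0, -0.0045, 0, 1, 0, 0, 0, 0, -0.0045, 0, 1, 0, 0, 0, 0, -0.0045, 0, 1],
)

```text
t: 12.4
tcp_pos: [0.5804, -0.009, 0.1546]
tcp_rot: [3.141, -0.001, 0.041]
force: [-0.2, -2.9, 0.3]
finger_gap: 0.177
finger_force: 30.0
```

>>> move_arm(
  moves=[0, 0, 0, 0, 0, 0, 1],
)

```text
t: 12.52
tcp_pos: [0.5804, -0.0085, 0.1547]
tcp_rot: [-3.141, -0.001, 0.041]
force: [0.3, -0.4, 0.8]
finger_gap: 0.173
finger_force: 30.0
```

>>> move_arm(
  moves=[0, 0, 0, 0, 0.0015, 0, 1, 0, 0, 0, 0, 0, -0.015, 1, 0, 0, 0, 0, 0, -0.015, 1, 0, 0, 0, 0, 0.0095, 0, 1, 0, 0, 0, 0, 0.0095, 0, 1],
)

```text
t: 13.15
tcp_pos: [0.581, -0.0306, 0.1843]
tcp_rot: [3.141, 0.0, 0.04]
force: [-0.4, 0.1, -0.2]
finger_gap: 0.181
finger_force: 30.0
```

>>> move_arm(
  moves=[0, 0, 0, 0, 0, 0.008, 1, 0, 0, 0, 0, 0, 0.008, 1, 0, 0, 0, 0, 0, 0.005, 1],
)

```text
t: 13.52
tcp_pos: [0.5807, -0.0296, 0.1623]
tcp_rot: [-3.141, 0.001, 0.041]
force: [-0.5, 0.8, -0.6]
finger_gap: 0.178
finger_force: 30.0
```

>>> move_arm(
  moves=[0, 0, 0, 0, 0, 0.005, 1, 0, 0, 0, 0, 0, 0.004, 1],
)

```text
t: 13.78
tcp_pos: [0.5811, -0.0297, 0.154]
tcp_rot: [3.141, 0.0, 0.041]
force: [0.3, 0.3, 0.2]
finger_gap: 0.175
finger_force: 30.0
```

Second push to head y ≈ +12, then lift, return to −8 mm and reinsert.

>>> move_arm(
  moves=[0, 0, 0, 0, -0.004, 0, 1, 0, 0, 0, 0, -0.004, 0, 1, 0, 0, 0, 0, -0.004, 0, 1, 0, 0, 0, 0, -0.004, 0, 1, 0, 0, 0, 0, -0.0045, 0, 1],
)

```text
t: 14.4
tcp_pos: [0.5804, -0.0091, 0.1546]
tcp_rot: [3.141, -0.001, 0.041]
force: [0.3, -3.4, -0.1]
finger_gap: 0.18
finger_force: 30.0
```

>>> move_arm(
  moves=[0, 0, 0, 0, 0, 0, 1],
)

```text
t: 14.52
tcp_pos: [0.5803, -0.0085, 0.1547]
tcp_rot: [-3.141, -0.001, 0.041]
force: [0.4, -0.7, 1.3]
finger_gap: 0.181
finger_force: 30.0
```

>>> move_arm(
  moves=[0, 0, 0, 0, 0.0015, 0, 1, 0, 0, 0, 0, 0, -0.015, 1, 0, 0, 0, 0, 0, -0.02, 1, 0, 0, 0, -0.045, 0, -0.03, 1, 0, 0, 0, -0.045, 0, -0.03, 1],
)

```text
t: 15.15
tcp_pos: [0.4893, -0.0144, 0.2508]
tcp_rot: [3.142, -0.0, 0.041]
force: [-0.5, -0.2, 0.2]
finger_gap: 0.18
finger_force: 30.0
```

>>> move_arm(
  moves=[0, 0, 0, 0, 0, 0, 1],
)

```text
t: 15.28
tcp_pos: [0.4893, -0.0144, 0.2527]
tcp_rot: [3.14, -0.005, 0.04]
force: [0.5, -0.5, -1.3]
finger_gap: 0.178
finger_force: 30.0
```

```bash
python3 slot.py w4; python3 -c "
import cv2
a=cv2.imread('pics/w4.png'); cv2.imwrite('pics/w4c.png',cv2.resize(a[0:220,190:480],None,fx=2.5,fy=2.5))"
```

```text
brass 339
[(-42, 3, 22.9), (-38, 89, 31.1), (-34, 52, 31.1), (-6, 13, 30.9), (-2, 35, 31.9), (2, 12, 31.1), (6, 11, 17.1), (30, 21, 23.3), (34, 91, 28.4), (38, 7, 27.1), (42, 1, 24.5)]
white lines [0, 0, 0, 0, 0, 1, 0, 1, 2, 0, 0, 0, 0, 0, 0, 0, 0, 0, 0, 0, 0, 1, 0, 1, 0, 1, 0, 0, 0, 0, 0, 0]
red 0 
drum r
```

View pics/w4c.png

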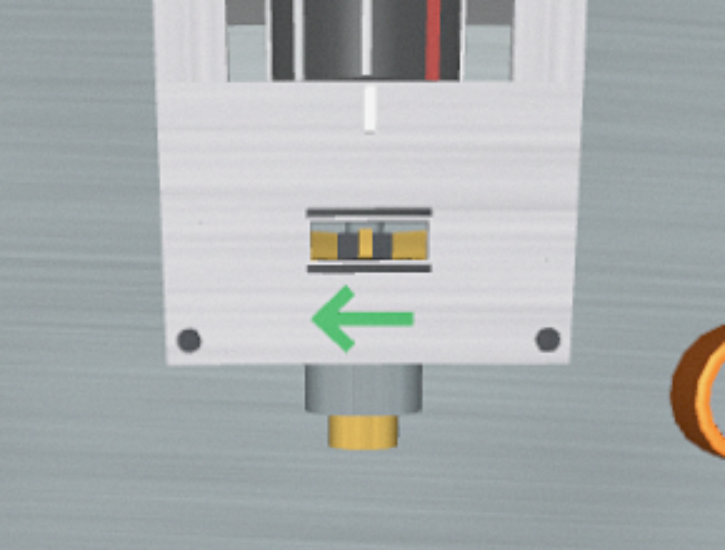

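The slot shows a tooth at centre crop (366,242), and the drum's red line is at crop (432,40), one tooth before the index mark at (369,108). So star_turn is about −39°, and one more identical push should finish it.

```bash
python3 go.py "0.5811 -0.0296 0.188 2.4 1 40" "0.5811 -0.0296 0.170 2.4 1 9"
```

```text
now [ 0.4902 -0.0145  0.2512] [179.95  -0.2    2.3 ] gap 0.172
[0, -0.1, 0, 0.03, 0.0062, 0.0212, 1, 0, 0, -0.1, 0.03, 0.0063, 0.0211, 1, 0.1, -0.1, 0, 0.03, 0.0062, 0.0211, 1, 0, 0, 0, 0, 0, 0.009, 1, 0, 0, 0, 0, 0.0001, 0.009, 1]
```

>>> move_arm(
  moves=[0, 0, 0, 0.03, 0.0062, 0.0212, 1, 0, 0, 0, 0.03, 0.0063, 0.0211, 1, 0, 0, 0, 0.03, 0.0062, 0.0211, 1, 0, 0, 0, 0, 0, 0.006, 1, 0, 0, 0, 0, 0, 0, 1],
)

```text
t: 15.95
tcp_pos: [0.5808, -0.0293, 0.1791]
tcp_rot: [-3.141, 0.002, 0.041]
force: [-0.5, -0.1, -1.2]
finger_gap: 0.177
finger_force: 30.0
```

```bash
python3 go.py "0.5811 -0.0296 0.172 2.4 1 9" "0.5811 -0.0296 0.1545 2.4 1 6"
```

```text
now [ 0.5808 -0.0293  0.1791] [-1.7997e+02  1.1000e-01  2.3300e+00] gap 0.177
[0, 0.1, -0.1, 0.0003, 0.0003, 0.0071, 1, 0, 0, 0, 0, 0, 0.0058, 1, 0, 0, 0, 0, 0, 0.0059, 1, 0, 0, 0, 0, 0, 0.0058, 1]
```

>>> move_arm(
  moves=[0, 0, 0, 0, 0, 0.007, 1, 0, 0, 0, 0, 0, 0.006, 1],
)

```text
t: 16.2
tcp_pos: [0.5808, -0.0294, 0.1671]
tcp_rot: [3.141, -0.001, 0.041]
force: [0.2, -0.4, -0.8]
finger_gap: 0.179
finger_force: 30.0
```

>>> move_arm(
  moves=[0, 0, 0, 0, 0, 0.006, 1, 0, 0, 0, 0, 0, 0.006, 1],
)

```text
t: 16.45
tcp_pos: [0.5809, -0.0295, 0.1547]
tcp_rot: [3.141, -0.0, 0.041]
force: [0.4, 0.1, -0.7]
finger_gap: 0.18
finger_force: 30.0
```

>>> move_arm(
  moves=[0, 0, 0, 0, -0.004, 0, 1, 0, 0, 0, 0, -0.004, 0, 1, 0, 0, 0, 0, -0.004, 0, 1, 0, 0, 0, 0, -0.004, 0, 1, 0, 0, 0, 0, -0.004, 0, 1],
)

```text
t: 17.08
tcp_pos: [0.5804, -0.0093, 0.1552]
tcp_rot: [3.141, -0.001, 0.041]
force: [0.1, -3.5, -1.7]
finger_gap: 0.18
finger_force: 30.0
```

>>> move_arm(
  moves=[0, 0, 0, 0, 0, 0, 1],
)

```text
t: 17.2
tcp_pos: [0.5803, -0.0088, 0.1553]
tcp_rot: [-3.141, -0.001, 0.041]
force: [1.0, -1.0, 0.9]
finger_gap: 0.175
finger_force: 30.0
```

Back off, lift and check.

>>> move_arm(
  moves=[0, 0, 0, 0, 0.0015, 0, 1, 0, 0, 0, 0, 0, -0.015, 1, 0, 0, 0, 0, 0, -0.02, 1, 0, 0, 0, -0.05, 0, -0.03, 1, 0, 0, 0, -0.055, 0, -0.03, 1],
)

```text
t: 17.82
tcp_pos: [0.4744, -0.0152, 0.2512]
tcp_rot: [3.142, -0.001, 0.041]
force: [-0.2, -0.2, 0.8]
finger_gap: 0.179
finger_force: 30.0
```

>>> move_arm(
  moves=[0, 0, 0, 0, 0, 0, 1],
)

```text
t: 17.95
tcp_pos: [0.4739, -0.0151, 0.2534]
tcp_rot: [3.14, -0.005, 0.04]
force: [-0.2, -0.3, -0.2]
finger_gap: 0.179
finger_force: 30.0
```

```bash
python3 slot.py w5; cat > red.py <<'E'
from h import *; import sys
f=np.load(f"pics/{sys.argv[1]}.npy",allow_pickle=True).item(); hsv=cv2.cvtColor(f["frame"],cv2.COLOR_BGR2HSV).astype(int)
m=((hsv[...,0]<8)|(hsv[...,0]>172))&(hsv[...,1]>140)&(hsv[...,2]>80)
v,u=np.nonzero(m); Q=plane(f,np.c_[u,v],.08); a=np.radians(2.4); d=Q[:,:2]-[.605,-.0203]; hx=d[:,0]*np.cos(a)+d[:,1]*np.sin(a); hy=-d[:,0]*np.sin(a)+d[:,1]*np.cos(a)
k=(abs(hx)<.06)&(abs(hy)<.05); print('red n',k.sum(),'head y mm at z=80',(hy[k].mean()*1000).round(1) if k.any() else '', 'px',u[k].mean() if k.any() else '',v[k].mean() if k.any() else '')
E
python3 red.py w5
```

```text
brass 310
[(-42, 6, 29.3), (-38, 112, 30.8), (-34, 20, 25.8), (-6, 22, 31.7), (-2, 32, 31.9), (2, 11, 30.2), (30, 45, 29.8), (34, 62, 29.3)]
white lines [0, 0, 0, 0, 0, 0, 1, 0, 2, 1, 0, 2, 2, 0, 0, 0, 1, 0, 0, 2, 1, 1, 0, 0, 0, 0, 1, 0, 0, 0, 0, 0]
red 0 
drum r 
red n 0 head y mm at z=80  px
```

>>> move_arm(
  moves=[0, 0, 0, 0.045, 0, 0, 1, 0, 0, 0, 0.035, 0, 0, 1, 0, 0, 0, 0, 0, 0, 1],
)

```text
t: 18.38
tcp_pos: [0.5575, -0.012, 0.2484]
tcp_rot: [-3.141, 0.001, 0.041]
force: [-0.3, 0.4, -2.0]
finger_gap: 0.182
finger_force: 30.0
```

```bash
python3 slot.py w6; python3 red.py w6;python3 -c "
import cv2
a=cv2.imread('pics/w6.png'); cv2.imwrite('pics/w6c.png',cv2.resize(a[0:300,190:480],None,fx=2,fy=2))"; python3 go.py "0.58 -0.1 0.25 10 1" "0.6416 -0.1987 0.20 15 1 40" "0.6416 -0.1987 0.185 15 1 40"
```

```text
brass 227
[(-42, 1, 23.7), (-38, 81, 30.8), (-34, 19, 27.8), (-6, 10, 30.5), (-2, 29, 31.7), (2, 10, 31.1), (30, 31, 28.1), (34, 46, 28.5)]
white lines [0, 0, 0, 0, 0, 1, 1, 1, 0, 0, 0, 0, 0, 0, 0, 0, 0, 0, 0, 0, 0, 0, 0, 1, 3, 0, 0, 0, 0, 0, 0, 0]
red 0 
drum r 
red n 0 head y mm at z=80  px  
now [ 0.5562 -0.0119  0.2486] [-1.7997e+02  1.1000e-01  2.3500e+00] gap 0.177
[0, 0, -2.6, 0.0067, 0.0297, -0.0005, 1, 0, 0.1, -2.5, 0.0054, 0.0299, -0.0005, 1, 0, 0, -2.6, 0.004, 0.0301, -0.0004, 1, 0, 0, -1.2, 0.0109, 0.027, 0.0125, 1, 0, 0, -1.3, 0.0103, 0.0272, 0.0124, 1]
[0, 0, -1.2, 0.0096, 0.0275, 0.0125, 1, 0, 0, -1.3, 0.0091, 0.0276, 0.0125, 1, 0, 0, 0, 0, 0, 0.015, 1]
```

View pics/w6c.png

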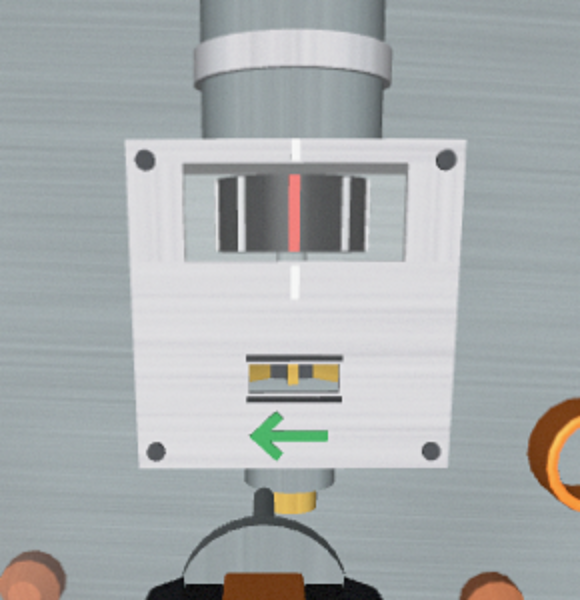

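The red line at crop (294,212) is exactly level with both white marks at (295,150) and (294,283). Now I'll return the key to its stand.

>>> move_arm(
  moves=[0, 0, -2.6, 0.0067, 0.0297, -0.0005, 1, 0, 0, -2.5, 0.0054, 0.0299, -0.0005, 1, 0, 0, -2.6, 0.004, 0.0301, -0.0004, 1, 0, 0, -1.2, 0.0109, 0.027, 0.0125, 1, 0, 0, -1.3, 0.0103, 0.0272, 0.0124, 1],
)

```text
t: 19.05
tcp_pos: [0.6098, -0.1502, 0.2262]
tcp_rot: [-3.142, 0.0, 0.219]
force: [0.2, 0.2, -0.4]
finger_gap: 0.176
finger_force: 30.0
```

>>> move_arm(
  moves=[0, 0, -1.2, 0.0096, 0.0275, 0.0125, 1, 0, 0, -1.3, 0.0091, 0.0276, 0.0125, 1, 0, 0, 0, 0, 0, 0.015, 1, 0, 0, 0, 0, 0, 0, 1],
)

```text
t: 19.55
tcp_pos: [0.6397, -0.198, 0.1851]
tcp_rot: [-3.139, 0.002, 0.262]
force: [0.4, 0.4, -1.3]
finger_gap: 0.178
finger_force: 30.0
```

```bash
python3 go.py "0.6416 -0.1990 0.165 15 1 10" "0.6416 -0.199 0.1 15 1 18"
```

```text
now [ 0.6397 -0.198   0.1851] [-1.7987e+02  1.4000e-01  1.5010e+01] gap 0.178
[0, 0, 0, 0.0005, 0.0005, 0.0067, 1, -0.1, 0.1, 0, 0.0006, 0.0005, 0.0067, 1, 0, 0, 0, 0.0005, 0.0005, 0.0067, 1, 0, 0, 0, 0, 0, 0.0162, 1, 0, 0, 0, 0, 0, 0.0163, 1]
[0, 0, 0, 0.0001, 0, 0.0162, 1, 0, 0, 0, 0, 0, 0.0163, 1]
```

>>> move_arm(
  moves=[0, 0, 0, 0.0008, 0.0008, 0.01, 1, 0, 0, 0, 0.0008, 0.0007, 0.01, 1, 0, 0, 0, 0, 0, 0.016, 1, 0, 0, 0, 0, 0, 0.016, 1],
)

```text
t: 20.05
tcp_pos: [0.6424, -0.1997, 0.1331]
tcp_rot: [-3.141, 0.001, 0.262]
force: [-0.1, 0.3, -1.0]
finger_gap: 0.179
finger_force: 30.0
```

>>> move_arm(
  moves=[0, 0, 0, 0, 0, 0.016, 1, 0, 0, 0, 0, 0, 0.0145, 1, 0, 0, 0, 0, 0, 0, 1],
)

```text
t: 20.42
tcp_pos: [0.6422, -0.1997, 0.1024]
tcp_rot: [-3.14, 0.002, 0.262]
force: [0.0, 0.3, -1.6]
finger_gap: 0.181
finger_force: 30.0
```

>>> move_arm(
  moves=[0, 0, 0, 0, 0, 0.002, 1, 0, 0, 0, 0, 0, 0, 1],
)

```text
t: 20.68
tcp_pos: [0.6428, -0.2001, 0.1024]
tcp_rot: [3.141, -0.001, 0.262]
force: [-1.0, -0.5, -1.0]
finger_gap: 0.177
finger_force: 30.0
```

>>> move_arm(
  moves=[0, 0, 0, 0, 0, 0.002, 1, 0, 0, 0, 0, 0, 0, 1],
)

```text
t: 20.92
tcp_pos: [0.6426, -0.2, 0.0999]
tcp_rot: [3.141, 0.0, 0.262]
force: [-0.5, 0.3, -0.5]
finger_gap: 0.178
finger_force: 30.0
```

>>> move_arm(
  moves=[0, 0, 0, 0, 0, 0, 0.5, 0, 0, 0, 0, 0, 0, 0.5, 0, 0, 0, 0, 0, 0, 0.5, 0, 0, 0, 0, 0, 0, 0.3, 0, 0, 0, 0, 0, 0, 0.3],
)

```text
t: 21.55
tcp_pos: [0.6427, -0.1999, 0.0999]
tcp_rot: [3.141, -0.0, 0.262]
force: [-1.4, 0.7, 0.2]
finger_gap: 0.69
finger_force: 0.0
```

>>> move_arm(
  moves=[0, 0, 0, 0, 0, -0.03, 0.3, 0, 0, 0, 0, 0, -0.04, 0, 0, 0, 0, 0, 0, -0.04, 0, 0, 0, 0, -0.035, -0.01, -0.03, 0, 0, 0, 0, -0.04, -0.01, -0.03, 0],
)

```text
t: 22.18
tcp_pos: [0.5642, -0.1999, 0.2707]
tcp_rot: [3.141, -0.0, 0.263]
force: [0.1, -1.0, 0.1]
finger_gap: 1.003
finger_force: 0.0
```

```bash
python3 valve.py w7; python3 k.py w7 | grep -v slot; python3 go.py "0.38 0.1 0.28 0 0" "0.38 0.1 0.3 0 0"
```

```text
handle 1466 ang 179.1 ends [ 0.7184 -0.324 ] [ 0.4657 -0.32  ] z 0.123
pipe 995 ang 86.1 ends [ 0.4869 -0.246 ] [ 0.4831 -0.3013] z 0.059
[ 0.56149628 -0.20029319  0.27573593] [179.71025596  -0.19083343  14.99515318]
keytop 618 [[641.8, -199.0], [15.0, 15.7], 15.3] 145.18106
standtop 916 [[641.6, -199.6], [40.3, 40.2], 14.0] 85.16455
collar 1037 [[641.9, -199.2], [35.2, 35.7], 16.0] 91.21339
foot 242 [[641.1, -199.3], [59.2, 59.0], 14.6] 13.6345415
headtop 23060 [[604.9, -20.2], [120.6, 122.1], 2.4] 90.10985
handle 881 [[634.7, -307.9], [196.9, 22.5], 13.9] 124.745026
now [ 0.5615 -0.2003  0.2757] [179.71  -0.19  15.  ] gap 0.997
[0, 0, 1.9, -0.0122, -0.0421, -0.0008, 0, 0.1, -0.1, 1.8, -0.0136, -0.0417, -0.0008, 0, 0, 0, 1.9, -0.0149, -0.0413, -0.0007, 0, 0, 0, 1.9, -0.0162, -0.0407, -0.0007, 0, 0.1, 0, 1.9, -0.0176, -0.0402, -0.0006, 0]
[0, -0.1, 1.8, -0.019, -0.0395, -0.0007, 0, 0, 0, 1.9, -0.0201, -0.039, -0.0005, 0, 0.1, 0, 1.9, -0.0214, -0.0383, -0.0006, 0, 0, 0, 0, 0, 0, -0.02, 0]
```

The key is seated: its top is at 145.2 mm and within 0.6 mm of the stand centre. Next is one view over the nozzles and tray.

>>> move_arm(
  moves=[0, 0, 1.9, -0.0122, -0.0421, 0, 0, 0, 0, 1.8, -0.0136, -0.0417, 0, 0, 0, 0, 1.9, -0.0149, -0.0413, 0, 0, 0, 0, 1.9, -0.0162, -0.0407, 0, 0, 0, 0, 1.9, -0.0176, -0.0402, 0, 0],
)

```text
t: 22.85
tcp_pos: [0.4506, -0.0113, 0.27]
tcp_rot: [3.141, -0.0, 0.097]
force: [0.3, 0.5, -0.3]
finger_gap: 1.002
finger_force: 0.0
```

>>> move_arm(
  moves=[0, 0, 1.8, -0.019, -0.0395, 0, 0, 0, 0, 1.9, -0.0201, -0.039, 0, 0, 0, 0, 1.9, -0.0214, -0.0383, -0.01, 0, 0, 0, 0, 0, 0, -0.015, 0, 0, 0, 0, 0, 0, 0, 0],
)

```text
t: 23.48
tcp_pos: [0.3836, 0.1004, 0.2956]
tcp_rot: [3.141, -0.003, 0.001]
force: [0.3, -0.5, -0.0]
finger_gap: 1.001
finger_force: 0.0
```

```bash
cat > noz.py <<'E'
from h import *; import sys
f=grab("wrist"); cv2.imwrite(f"pics/{sys.argv[1]}.png",f["frame"])
hsv=cv2.cvtColor(f["frame"],cv2.COLOR_BGR2HSV).astype(int); D=f["depth"]; P,u,v=cloud(f); X=np.zeros((480,640,3)); X[v,u]=P
x,y,z=X[...,0],X[...,1],X[...,2]; H,S,V=hsv[...,0],hsv[...,1],hsv[...,2]
m=((H<=12)&(H>3)&(S>80)&(V>60)&(z>.004)&(z<.045)&(x>.25)).astype(np.uint8)
k,l,st,c=cv2.connectedComponentsWithStats(m)
for i in range(1,k):
    if st[i,4]<150: continue
    t=(l==i)&(z>.0215); b=(l==i)
    print('cop px',c[i].round().tolist(),'n',st[i,4],'top',X[t].mean(0).round(4) if t.sum()>20 else '', 'zmax',np.percentile(z[b],98).round(3))
w=((z>.022)&(z<.036)&(S<60)&(V>90)&(y>.2)&(x>.3)&(x<.65)).astype(np.uint8); w=cv2.morphologyEx(w,cv2.MORPH_CLOSE,np.ones((5,5)))
k,l,st,c=cv2.connectedComponentsWithStats(w)
if k>1:
    i=1+st[1:,4].argmax(); q=X[(l==i)&(z>.022)&(z<.036)]; r=cv2.minAreaRect(np.ascontiguousarray(q[:,:2]*1000).astype(np.float32)); print('tray rim',[np.round(t,1).tolist() for t in r],'n',st[i,4],'bbox',st[i,:4])
print(np.array(readout.read_state()["tcp_pos"]).round(4))
E
python3 noz.py w8
```

```text
cop px [575.0, 47.0] n 450 top [ 0.5287 -0.1512  0.0257] zmax 0.03
cop px [609.0, 34.0] n 389 top [ 0.5445 -0.1813  0.0263] zmax 0.03
cop px [318.0, 122.0] n 756 top [0.4544 0.1047 0.0238] zmax 0.026
cop px [546.0, 127.0] n 825 top [ 0.4527 -0.133   0.0237] zmax 0.025
cop px [385.0, 143.0] n 735 top [0.4344 0.0346 0.0238] zmax 0.025
cop px [460.0, 142.0] n 781 top [ 0.4359 -0.0434  0.0237] zmax 0.025
tray rim [[486.4, 333.1], [170.2, 131.5], 13.6] n 1780 bbox [  0   0 176 191]
[0.3835 0.1002 0.2949]
```

View pics/w8.png

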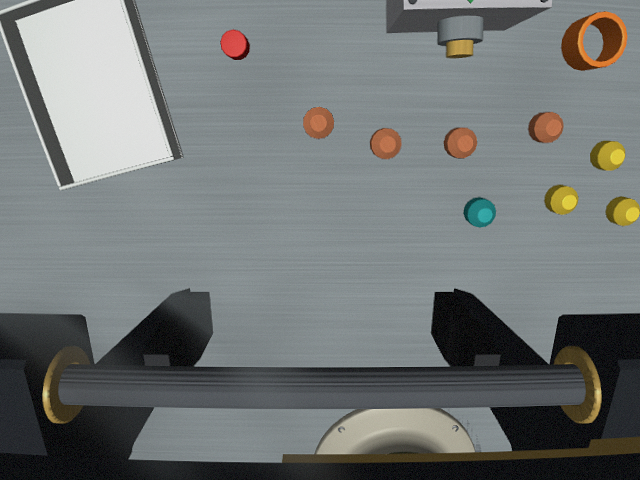

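The view shows nozzles at (318,122), (385,143), (460,142) and (546,127); the first has been nudged to y = 0.105. The tray is at upper left. The spray bottle stands near the tray's far end, so I'll turn the tool half a turn to put the camera on the robot's side, then pick nozzle A.

```bash
python3 go.py "0.42 0.102 0.2 90 0.45" "0.4544 0.1047 0.07 180 0.45" "0.4544 0.1047 0.005 180 0.45 25"
```

```text
now [0.3835 0.1002 0.2949] [ 1.7998e+02 -5.0000e-02  3.0000e-02] gap 0.998
[0, 0, -10, 0.004, -0.0002, 0.0105, 0.45, 0, 0, -10, 0.0041, 0.0005, 0.0106, 0.45, 0, 0, -10, 0.0038, 0.0012, 0.0105, 0.45, 0, 0, -10, 0.0036, 0.0018, 0.0106, 0.45, 0, 0, -10, 0.0033, 0.0025, 0.0105, 0.45]
[0, 0, -10, 0.0027, 0.003, 0.0106, 0.45, 0, 0, -10, 0.0022, 0.0034, 0.0105, 0.45, 0, 0, -10, 0.0016, 0.0037, 0.0105, 0.45, 0.1, 0, -10, 0.0009, 0.004, 0.0106, 0.45, 0, 0, -10, 0.0003, 0.0038, 0.0144, 0.45]
[0, 0, -10, -0.0004, 0.0039, 0.0145, 0.45, 0, 0, -10, -0.001, 0.0037, 0.0144, 0.45, 0, 0, -10, -0.0016, 0.0034, 0.0145, 0.45, 0, 0, -10, -0.0023, 0.0032, 0.0144, 0.45, 0, 0, -10, -0.0027, 0.0027, 0.0144, 0.45]
[0, 0, -10, -0.0032, 0.0022, 0.0145, 0.45, 0, 0, -10, -0.0034, 0.0016, 0.0144, 0.45, 0, 0, -10, -0.0037, 0.0009, 0.0145, 0.45, 0, 0, 0, 0, 0, 0.0217, 0.45, 0, 0, 0, -0.0001, 0, 0.0216, 0.45]
[0, 0, 0, 0, 0, 0.0217, 0.45]
```

>>> move_arm(
  moves=[0, 0, -10, 0.004, 0, 0.0105, 0.45, 0, 0, -10, 0.0041, 0.0005, 0.0106, 0.45, 0, 0, -10, 0.0038, 0.0012, 0.0105, 0.45, 0, 0, -10, 0.0036, 0.0018, 0.0106, 0.45, 0, 0, -10, 0.0033, 0.0025, 0.0105, 0.45],
)

```text
t: 24.15
tcp_pos: [0.4038, 0.1005, 0.241]
tcp_rot: [-3.141, 0.001, 0.878]
force: [-0.1, 0.8, 0.1]
finger_gap: 0.548
finger_force: 0.0
```

>>> move_arm(
  moves=[0, 0, -10, 0.0027, 0.003, 0.0106, 0.45, 0, 0, -10, 0.0022, 0.0034, 0.0105, 0.45, 0, 0, -10, 0.0016, 0.0037, 0.0105, 0.45, 0, 0, -10, 0.0009, 0.004, 0.0106, 0.45, 0, 0, -10, 0.0003, 0.0038, 0.0144, 0.45],
)

```text
t: 24.78
tcp_pos: [0.4239, 0.1016, 0.1845]
tcp_rot: [-3.141, 0.0, 1.75]
force: [0.4, -0.3, 0.4]
finger_gap: 0.546
finger_force: 0.0
```

>>> move_arm(
  moves=[0, 0, -10, -0.0004, 0.0039, 0.0145, 0.45, 0, 0, -10, -0.001, 0.0037, 0.0144, 0.45, 0, 0, -10, -0.0016, 0.0034, 0.0145, 0.45, 0, 0, -10, -0.0023, 0.0032, 0.0144, 0.45, 0, 0, -10, -0.0027, 0.0027, 0.0144, 0.45],
)

```text
t: 25.4
tcp_pos: [0.4428, 0.1031, 0.1121]
tcp_rot: [-3.141, -0.001, 2.623]
force: [0.2, -0.2, -0.1]
finger_gap: 0.553
finger_force: 0.0
```

>>> move_arm(
  moves=[0, 0, -10, -0.0032, 0.0022, 0.0145, 0.45, 0, 0, -10, -0.0034, 0.0016, 0.0144, 0.45, 0, 0, -10, -0.0037, 0.0009, 0.0145, 0.45, 0, 0, 0, 0, 0, 0, 0.45],
)

```text
t: 25.9
tcp_pos: [0.4538, 0.1041, 0.0687]
tcp_rot: [-3.141, -0.003, 3.139]
force: [-0.1, 0.0, 0.3]
finger_gap: 0.549
finger_force: 0.0
```

```bash
python3 go.py "0.4544 0.1047 0.005 180 0.45 22" "0.4544 0.1047 0.005 180 1"  "0.4544 0.1047 0.07 180 1 35" "0.552 0.349 0.08 193.6 1" "0.552 0.349 0.012 193.6 1 35"
```

```text
now [0.4538 0.1041 0.0687] [-1.7999e+02 -1.6000e-01  1.7988e+02] gap 0.549
[0, -0.1, 0, -0.0003, 0.0002, 0.0212, 0.45, 0, 0, -0.1, -0.0002, 0.0002, 0.0213, 0.45, 0, -0.1, 0, -0.0002, 0.0003, 0.0212, 0.45, 0, 0, 0, 0, 0, 0, 1, 0, 0, 0, 0, 0, -0.0325, 1]
[0, 0, 0, 0, -0.0001, -0.0325, 1, 0, 0, -2.3, -0.0163, 0.0407, -0.0017, 1, 0, 0, -2.2, -0.0178, 0.0401, -0.0016, 1, 0, 0, -2.3, -0.0194, 0.0393, -0.0017, 1, 0, 0, -2.3, -0.021, 0.0385, -0.0017, 1]
[0, 0, -2.3, -0.0225, 0.0377, -0.0016, 1, 0, 0, -2.2, -0.024, 0.0367, -0.0017, 1, 0, 0, 0, 0, 0, 0.034, 1, 0, 0, 0, 0, 0, 0.034, 1]
```

>>> move_arm(
  moves=[0, 0, 0, -0.0005, 0.0005, 0.0212, 0.45, 0, 0, 0, 0, 0, 0.0213, 0.45, 0, 0, 0, 0, 0, 0.0212, 0.45, 0, 0, 0, 0, 0, 0, 1, 0, 0, 0, 0, 0, 0, 1],
  newtons=15,
)

```text
t: 26.52
tcp_pos: [0.4551, 0.1049, 0.007]
tcp_rot: [-3.141, 0.001, 3.14]
force: [-0.8, 0.6, -0.9]
finger_gap: 0.346
finger_force: 15.2
```

>>> move_arm(
  moves=[0, 0, 0, 0, 0, 0, 1, 0, 0, 0, 0, 0, 0, 1],
)

```text
t: 26.78
tcp_pos: [0.4551, 0.105, 0.0069]
tcp_rot: [-3.141, 0.001, -3.142]
force: [-0.3, -0.6, 2.7]
finger_gap: 0.348
finger_force: 15.0
```

>>> move_arm(
  moves=[0, 0, 0, 0, 0, -0.0325, 1, 0, 0, 0, 0, 0, -0.0325, 1],
)

```text
t: 27.02
tcp_pos: [0.4546, 0.105, 0.0722]
tcp_rot: [-3.141, -0.001, -3.141]
force: [0.2, -0.4, -1.6]
finger_gap: 0.353
finger_force: 15.0
```

>>> move_arm(
  moves=[0, 0, -2.3, -0.0163, 0.0407, -0.0017, 1, 0, 0, -2.2, -0.0178, 0.0401, -0.0016, 1, 0, 0, -2.3, -0.0194, 0.0393, -0.0017, 1, 0, 0, -2.3, -0.021, 0.0385, -0.0017, 1, 0, 0, -2.3, -0.0225, 0.0377, -0.0016, 1],
)

```text
t: 27.65
tcp_pos: [0.5362, 0.3102, 0.0798]
tcp_rot: [-3.141, 0.0, -2.941]
force: [-0.1, 0.0, -0.2]
finger_gap: 0.351
finger_force: 15.0
```

>>> move_arm(
  moves=[0, 0, -2.2, -0.024, 0.0367, 0, 1, 0, 0, 0, 0, 0, 0, 1],
)

```text
t: 27.9
tcp_pos: [0.5523, 0.3516, 0.0792]
tcp_rot: [3.142, 0.001, -2.901]
force: [0.2, -0.7, -1.2]
finger_gap: 0.35
finger_force: 15.0
```

```bash
python3 noz.py w9; python3 go.py "0.552 0.349 0.05 193.6 1 30" "0.552 0.349 0.0135 193.6 1 20"
```

```text
tray rim [[520.1, 276.6], [154.0, 21.6], 20.4] n 3377 bbox [167   0  69 318]
[0.5519 0.3501 0.0791]
now [0.5519 0.3501 0.0791] [-1.7997e+02 -3.0000e-02 -1.6631e+02] gap 0.352
[0, 0, 0.1, 0.0001, -0.0011, 0.0291, 1, 0, 0, 0, 0, 0, 0.0182, 1, 0, 0, 0, 0, 0, 0.0183, 1]
```

View pics/w9.png

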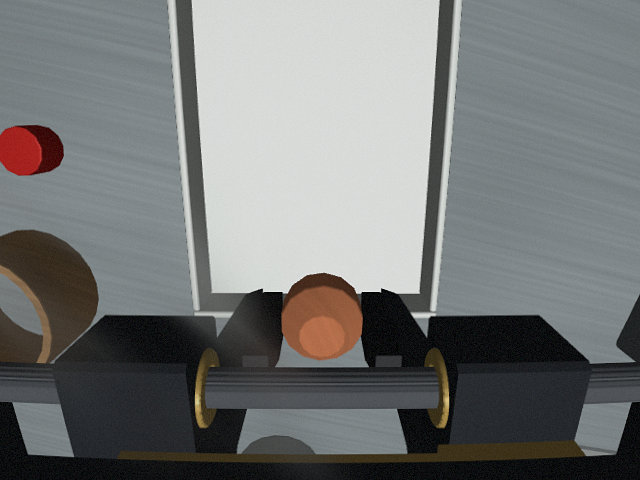

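The view shows the nozzle held at (322,315), with the tray's +x end wall at about row 313 and side walls at columns 195 and 437 there. I'll check the tray geometry from these edges.

```bash
python3 - <<'E'
from h import *
f=grab("wrist")
Q=plane(f,[(316,315),(195,313),(437,315),(176,120),(453,120)],.03)[:,:2]; print(Q.round(4).tolist())
c=np.array([.491,.334]); a=np.radians(13.6); Rm=np.array([[np.cos(a),np.sin(a)],[-np.sin(a),np.cos(a)]])
print(((Q-c)@Rm.T*1000).round(1).tolist()); print(proj(f,[[.552,.349,.005]]))
E
```

```text
[[0.5763, 0.3542], [0.5908, 0.2913], [0.5612, 0.4169], [0.4948, 0.2674], [0.4643, 0.3929]]
[[87.7, -0.5], [86.9, -65.0], [87.8, 64.0], [-12.0, -65.6], [-12.1, 63.5]]
[[317.74224637 255.57497321]]
```

>>> move_arm(
  moves=[0, 0, 0, 0.003, -0.001, 0.029, 1, 0, 0, 0, 0, 0, 0.018, 1, 0, 0, 0, 0, 0, 0.018, 1, 0, 0, 0, 0, 0, 0, 1],
)

```text
t: 28.5
tcp_pos: [0.5491, 0.3472, 0.0132]
tcp_rot: [-3.141, -0.003, -2.904]
force: [0.1, -0.6, -0.2]
finger_gap: 0.35
finger_force: 15.0
```

>>> move_arm(
  moves=[0, 0, 0, 0, 0, 0, 0.45, 0, 0, 0, 0, 0, 0, 0.45, 0, 0, 0, 0, 0, 0, 0.45, 0, 0, 0, 0, 0, -0.03, 0.45, 0, 0, 0, 0, 0, -0.035, 0.45],
)

```text
t: 29.12
tcp_pos: [0.5494, 0.3477, 0.0801]
tcp_rot: [-3.141, -0.001, -2.904]
force: [0.5, 0.3, -0.3]
finger_gap: 0.549
finger_force: 0.0
```

```bash
python3 go.py "0.4344 0.0346 0.08 180 0.45" "0.4344 0.0346 0.08 180 0.45"  "0.4344 0.0346 0.006 180 0.45 25"
```

```text
now [0.5494 0.3477 0.0801] [-1.7998e+02 -6.0000e-02 -1.6638e+02] gap 0.549
[0, 0, 1.7, 0.0232, -0.0347, 0, 0.45, 0, 0, 1.7, 0.0221, -0.0353, 0.0001, 0.45, 0, 0, 1.7, 0.0211, -0.0359, 0, 0.45, 0, 0, 1.7, 0.02, -0.0366, 0.0001, 0.45, 0, 0, 1.7, 0.0189, -0.0372, 0, 0.45]
[0, 0, 1.7, 0.0179, -0.0377, 0.0001, 0.45, 0, 0, 1.7, 0.0166, -0.0382, 0, 0.45, 0, -0.1, 1.7, 0.0156, -0.0387, 0.0001, 0.45, 0, 0, 0, 0, 0, 0, 0.45, 0, 0, 0, 0, 0, 0.0247, 0.45]
[0, 0, 0, 0, 0.0001, 0.0246, 0.45, 0, 0, 0, 0, 0, 0.0247, 0.45]
```

>>> move_arm(
  moves=[0, 0, 1.7, 0.0232, -0.0347, 0, 0.45, 0, 0, 1.7, 0.0221, -0.0353, 0, 0.45, 0, 0, 1.7, 0.0211, -0.0359, 0, 0.45, 0, 0, 1.7, 0.02, -0.0366, 0, 0.45, 0, 0, 1.7, 0.0189, -0.0372, 0, 0.45],
)

```text
t: 29.75
tcp_pos: [0.4774, 0.151, 0.08]
tcp_rot: [-3.141, 0.001, -3.053]
force: [0.3, 0.2, -0.1]
finger_gap: 0.551
finger_force: 0.0
```

>>> move_arm(
  moves=[0, 0, 1.7, 0.0179, -0.0377, 0, 0.45, 0, 0, 1.7, 0.0166, -0.0382, 0, 0.45, 0, 0, 1.7, 0.0156, -0.0387, 0, 0.45, 0, 0, 0, 0, 0, 0, 0.45, 0, 0, 0, 0, 0, 0.0247, 0.45],
)

```text
t: 30.38
tcp_pos: [0.436, 0.0347, 0.0559]
tcp_rot: [-3.141, 0.005, -3.142]
force: [0.1, 0.0, 0.6]
finger_gap: 0.549
finger_force: 0.0
```

>>> move_arm(
  moves=[0, 0, 0, 0, 0, 0.0246, 0.45, 0, 0, 0, 0, 0, 0.0247, 0.45, 0, 0, 0, 0, 0, 0, 1, 0, 0, 0, 0, 0, 0, 1, 0, 0, 0, 0, 0, 0, 1],
)

```text
t: 31.0
tcp_pos: [0.4351, 0.0348, 0.0064]
tcp_rot: [-3.141, 0.002, -3.141]
force: [-0.4, -0.7, -0.4]
finger_gap: 0.35
finger_force: 15.0
```

>>> move_arm(
  moves=[0, 0, 0, 0, 0, 0, 1, 0, 0, 0, 0, 0, -0.037, 1, 0, 0, 0, 0, 0, -0.037, 1],
)

```text
t: 31.38
tcp_pos: [0.4344, 0.0347, 0.0807]
tcp_rot: [-3.141, -0.001, -3.141]
force: [1.0, -0.0, -0.7]
finger_gap: 0.352
finger_force: 15.0
```

```bash
python3 go.py "0.509 0.3382 0.08 193.6 1" "0.509 0.3382 0.08 193.6 1"  "0.509 0.3382 0.0135 193.6 1 23"
```

```text
now [0.4344 0.0347 0.0807] [-1.7999e+02 -3.0000e-02 -1.7998e+02] gap 0.352
[0, 0, -1.9, -0.0107, 0.0434, 0.0001, 1, 0, 0, -2, -0.0121, 0.0429, 0.0001, 1, 0, 0, -1.9, -0.0136, 0.0426, 0.0001, 1, 0, 0, -2, -0.015, 0.042, 0, 1, 0, 0, -1.9, -0.0164, 0.0415, 0.0001, 1]
[0, 0, -1.9, -0.0179, 0.041, 0.0001, 1, 0, 0, -2, -0.0191, 0.0403, 0.0001, 1, 0, 0, 0, 0, 0, 0, 1, 0, 0, 0, 0, 0, 0.0222, 1, 0, 0, 0, 0, 0, 0.0221, 1]
[0, 0, 0, -0.0001, 0, 0.0222, 1]
```

>>> move_arm(
  moves=[0, 0, -1.9, -0.0107, 0.0434, 0, 1, 0, 0, -2, -0.0121, 0.0429, 0, 1, 0, 0, -1.9, -0.0136, 0.0426, 0, 1, 0, 0, -2, -0.015, 0.042, 0, 1, 0, 0, -1.9, -0.0164, 0.0415, 0, 1],
)

```text
t: 32.0
tcp_pos: [0.488, 0.2529, 0.0799]
tcp_rot: [-3.141, 0.0, -2.971]
force: [1.6, 0.5, -0.6]
finger_gap: 0.35
finger_force: 15.0
```

>>> move_arm(
  moves=[0, 0, -1.9, -0.0179, 0.041, 0, 1, 0, 0, -2, -0.0191, 0.0403, 0, 1, 0, 0, 0, 0, 0, 0, 1, 0, 0, 0, 0, 0, 0.0222, 1, 0, 0, 0, 0, 0, 0.0221, 1],
)

```text
t: 32.62
tcp_pos: [0.5089, 0.3372, 0.0349]
tcp_rot: [-3.141, -0.0, -2.905]
force: [0.0, 0.6, -0.9]
finger_gap: 0.356
finger_force: 15.0
```

>>> move_arm(
  moves=[0, 0, 0, 0, 0, 0.0222, 1, 0, 0, 0, 0, 0, 0, 1, 0, 0, 0, 0, 0, 0, 0.45, 0, 0, 0, 0, 0, 0, 0.45, 0, 0, 0, 0, 0, 0, 0.45],
)

```text
t: 33.25
tcp_pos: [0.5093, 0.3382, 0.0137]
tcp_rot: [-3.141, 0.001, -2.904]
force: [0.1, -0.4, 0.5]
finger_gap: 0.55
finger_force: 0.0
```

>>> move_arm(
  moves=[0, 0, 0, 0, 0, -0.033, 0.45, 0, 0, 0, 0, 0, -0.034, 0.45],
)

```text
t: 33.5
tcp_pos: [0.509, 0.3381, 0.0809]
tcp_rot: [-3.141, -0.001, -2.904]
force: [0.2, -0.4, -0.7]
finger_gap: 0.548
finger_force: 0.0
```

```bash
python3 go.py "0.4359 -0.0434 0.08 180 0.45" "0.4359 -0.0434 0.08 180 0.45"  "0.4359 -0.0434 0.006 180 0.45 25"
```

```text
now [0.509  0.3381 0.0809] [-1.7998e+02 -3.0000e-02 -1.6638e+02] gap 0.548
[0, 0, 1.5, 0.0179, -0.0393, 0.0001, 0.45, 0, 0, 1.5, 0.0168, -0.0397, 0.0001, 0.45, 0, 0, 1.5, 0.0158, -0.0402, 0.0002, 0.45, 0, 0, 1.6, 0.0148, -0.0405, 0.0001, 0.45, 0, 0, 1.5, 0.0136, -0.041, 0.0001, 0.45]
[0, 0, 1.5, 0.0125, -0.0413, 0.0001, 0.45, 0, 0, 1.5, 0.0114, -0.0416, 0.0002, 0.45, 0, 0, 1.5, 0.0104, -0.0419, 0.0001, 0.45, 0, 0, 1.5, 0.0092, -0.0422, 0.0001, 0.45, 0, 0, 0, 0, 0, 0, 0.45]
[0, 0, 0, 0, 0, 0.0247, 0.45, 0, 0, 0, 0, 0, 0.0246, 0.45, 0, 0, 0, 0, 0.0001, 0.0247, 0.45]
```

>>> move_arm(
  moves=[0, 0, 1.5, 0.0179, -0.0393, 0, 0.45, 0, 0, 1.5, 0.0168, -0.0397, 0, 0.45, 0, 0, 1.5, 0.0158, -0.0402, 0, 0.45, 0, 0, 1.6, 0.0148, -0.0405, 0, 0.45, 0, 0, 1.5, 0.0136, -0.041, 0, 0.45],
)

```text
t: 34.12
tcp_pos: [0.4682, 0.125, 0.0805]
tcp_rot: [-3.141, 0.001, -3.037]
force: [0.3, 0.3, 0.2]
finger_gap: 0.551
finger_force: 0.0
```

>>> move_arm(
  moves=[0, 0, 1.5, 0.0125, -0.0413, 0, 0.45, 0, 0, 1.5, 0.0114, -0.0416, 0, 0.45, 0, 0, 1.5, 0.0104, -0.0419, 0.001, 0.45, 0, 0, 1.5, 0.0092, -0.0422, 0, 0.45, 0, 0, 0, 0, 0, 0, 0.45],
)

```text
t: 34.75
tcp_pos: [0.436, -0.0454, 0.0794]
tcp_rot: [-3.141, 0.001, 3.138]
force: [-1.0, 0.4, 0.4]
finger_gap: 0.55
finger_force: 0.0
```

>>> move_arm(
  moves=[0, 0, 0, 0, 0, 0.0247, 0.45, 0, 0, 0, 0, 0, 0.0246, 0.45, 0, 0, 0, 0, 0, 0.0247, 0.45, 0, 0, 0, 0, 0, 0, 1, 0, 0, 0, 0, 0, 0, 1],
)

```text
t: 35.38
tcp_pos: [0.4365, -0.043, 0.0058]
tcp_rot: [-3.141, 0.001, -3.14]
force: [-0.8, -0.3, -0.8]
finger_gap: 0.351
finger_force: 15.2
```

>>> move_arm(
  moves=[0, 0, 0, 0, 0, 0, 1, 0, 0, 0, 0, 0, 0, 1, 0, 0, 0, 0, 0, -0.037, 1, 0, 0, 0, 0, 0, -0.037, 1],
)

```text
t: 35.88
tcp_pos: [0.4358, -0.0433, 0.0802]
tcp_rot: [-3.142, -0.001, -3.141]
force: [0.1, -0.5, -1.3]
finger_gap: 0.351
finger_force: 15.0
```

```bash
python3 go.py "0.468 0.3284 0.08 193.6 1" "0.468 0.3284 0.08 193.6 1"  "0.468 0.3284 0.0135 193.6 1 23"
```

```text
now [ 0.4358 -0.0433  0.0802] [-1.8000e+02 -3.0000e-02 -1.7998e+02] gap 0.351
[0, 0, -1.5, -0.0036, 0.0413, 0, 1, 0, 0, -1.5, -0.0047, 0.0412, 0, 1, 0, 0, -1.5, -0.0057, 0.041, 0.0001, 1, 0, 0, -1.5, -0.0068, 0.0409, 0, 1, 0, 0, -1.5, -0.0079, 0.0407, 0, 1]
[0, 0, -1.6, -0.0089, 0.0405, 0, 1, 0, 0, -1.5, -0.0101, 0.0402, 0, 1, 0, 0, -1.5, -0.0111, 0.0399, 0.0001, 1, 0, 0, -1.5, -0.0122, 0.0396, 0, 1, 0, 0, 0, 0, 0, 0, 1]
[0, 0, 0, 0, 0, 0.0222, 1, 0, 0, 0, 0, 0, 0.0221, 1, 0, 0, 0, 0, 0, 0.0222, 1]
```

>>> move_arm(
  moves=[0, 0, -1.5, -0.0036, 0.0413, 0, 1, 0, 0, -1.5, -0.0047, 0.0412, 0, 1, 0, 0, -1.5, -0.0057, 0.041, 0, 1, 0, 0, -1.5, -0.0068, 0.0409, 0, 1, 0, 0, -1.5, -0.0079, 0.0407, 0, 1],
)

```text
t: 36.5
tcp_pos: [0.4539, 0.1645, 0.0794]
tcp_rot: [-3.141, 0.0, -3.009]
force: [0.9, -0.2, -0.2]
finger_gap: 0.356
finger_force: 15.0
```

>>> move_arm(
  moves=[0, 0, -1.6, -0.0089, 0.0405, 0, 1, 0, 0, -1.5, -0.0101, 0.0402, 0, 1, 0, 0, -1.5, -0.0111, 0.0399, 0, 1, 0, 0, -1.5, -0.0122, 0.0396, 0, 1, 0, 0, 0, 0, 0, 0, 1],
)

```text
t: 37.12
tcp_pos: [0.4679, 0.3303, 0.079]
tcp_rot: [3.142, 0.001, -2.901]
force: [-0.6, -0.7, -0.6]
finger_gap: 0.355
finger_force: 15.0
```

>>> move_arm(
  moves=[0, 0, 0, 0, 0, 0.0222, 1, 0, 0, 0, 0, 0, 0.0221, 1, 0, 0, 0, 0, 0, 0.0222, 1, 0, 0, 0, 0, 0, 0, 1],
)

```text
t: 37.62
tcp_pos: [0.4677, 0.3271, 0.0117]
tcp_rot: [-3.141, -0.003, -2.905]
force: [0.1, -0.2, 0.2]
finger_gap: 0.351
finger_force: 15.0
```

>>> move_arm(
  moves=[0, 0, 0, 0, 0, 0, 0.45, 0, 0, 0, 0, 0, 0, 0.45, 0, 0, 0, 0, 0, 0, 0.45, 0, 0, 0, 0, 0, -0.033, 0.45, 0, 0, 0, 0, 0, -0.034, 0.45],
)

```text
t: 38.25
tcp_pos: [0.4681, 0.3282, 0.0804]
tcp_rot: [-3.141, -0.001, -2.904]
force: [0.7, -0.2, 0.4]
finger_gap: 0.553
finger_force: 0.0
```

```bash
python3 go.py "0.4527 -0.133 0.08 180 0.45" "0.4527 -0.133 0.08 180 0.45"  "0.4527 -0.133 0.006 180 0.45 25"
```

```text
now [0.4681 0.3282 0.0804] [-1.7998e+02 -3.0000e-02 -1.6637e+02] gap 0.553
[0, 0, 1.2, 0.0112, -0.0404, 0.0001, 0.45, 0, 0, 1.3, 0.0104, -0.0407, 0, 0.45, 0, 0, 1.2, 0.0095, -0.0408, 0.0001, 0.45, 0, 0, 1.3, 0.0086, -0.0411, 0, 0.45, 0, 0, 1.2, 0.0077, -0.0412, 0.0001, 0.45]
[0, 0, 1.2, 0.0068, -0.0414, 0.0001, 0.45, 0, 0, 1.3, 0.0059, -0.0416, 0, 0.45, 0, 0, 1.2, 0.005, -0.0416, 0.0001, 0.45, 0, 0, 1.2, 0.0041, -0.0418, 0, 0.45, 0, 0, 1.3, 0.0032, -0.0418, 0.0001, 0.45]
[0, 0, 1.2, 0.0023, -0.0419, 0.0001, 0.45, 0, 0, 0, 0, 0, 0, 0.45, 0, 0, 0, 0, 0, 0.0247, 0.45, 0, 0, 0, 0, 0, 0.0246, 0.45, 0, 0, 0, 0, 0.0001, 0.0247, 0.45]
```

>>> move_arm(
  moves=[0, 0, 1.2, 0.0112, -0.0404, 0, 0.45, 0, 0, 1.3, 0.0104, -0.0407, 0, 0.45, 0, 0, 1.2, 0.0095, -0.0408, 0, 0.45, 0, 0, 1.3, 0.0086, -0.0411, 0, 0.45, 0, 0, 1.2, 0.0077, -0.0412, 0, 0.45],
)

```text
t: 38.88
tcp_pos: [0.4611, 0.1174, 0.0799]
tcp_rot: [-3.141, 0.001, -3.012]
force: [0.8, -0.2, -0.3]
finger_gap: 0.55
finger_force: 0.0
```

>>> move_arm(
  moves=[0, 0, 1.2, 0.0068, -0.0414, 0, 0.45, 0, 0, 1.3, 0.0059, -0.0416, 0, 0.45, 0, 0, 1.2, 0.005, -0.0416, 0, 0.45, 0, 0, 1.2, 0.0041, -0.0418, 0, 0.45, 0, 0, 1.3, 0.0032, -0.0418, 0, 0.45],
)

```text
t: 39.5
tcp_pos: [0.4542, -0.0924, 0.08]
tcp_rot: [-3.141, 0.001, -3.121]
force: [-0.5, 0.1, -0.0]
finger_gap: 0.552
finger_force: 0.0
```

>>> move_arm(
  moves=[0, 0, 1.2, 0.0023, -0.0419, 0, 0.45, 0, 0, 0, 0, 0, 0, 0.45, 0, 0, 0, 0, 0, 0.0247, 0.45, 0, 0, 0, 0, 0, 0.0246, 0.45, 0, 0, 0, 0, 0, 0.0247, 0.45],
)

```text
t: 40.12
tcp_pos: [0.4529, -0.1319, 0.0052]
tcp_rot: [-3.141, 0.0, -3.14]
force: [-0.4, 0.8, -0.4]
finger_gap: 0.547
finger_force: 0.0
```

>>> move_arm(
  moves=[0, 0, 0, 0, 0, 0, 1, 0, 0, 0, 0, 0, 0, 1, 0, 0, 0, 0, 0, 0, 1, 0, 0, 0, 0, 0, -0.037, 1, 0, 0, 0, 0, 0, -0.037, 1],
)

```text
t: 40.75
tcp_pos: [0.4528, -0.1328, 0.0811]
tcp_rot: [-3.141, 0.0, -3.141]
force: [-0.1, -0.8, -0.4]
finger_gap: 0.347
finger_force: 15.0
```

```bash
python3 go.py "0.4275 0.3187 0.08 193.6 1" "0.4275 0.3187 0.08 193.6 1"  "0.4275 0.3187 0.0135 193.6 1 23"
```

```text
now [ 0.4528 -0.1328  0.0811] [-1.7998e+02  1.0000e-02 -1.7998e+02] gap 0.347
[0, 0, -1.2, 0.0023, 0.041, 0.0001, 1, 0, 0, -1.3, 0.0014, 0.0411, 0.0001, 1, 0, 0, -1.2, 0.0005, 0.0411, 0.0001, 1, 0, 0, -1.2, -0.0004, 0.0412, 0, 1, 0, 0, -1.3, -0.0012, 0.041, 0.0001, 1]
[0, 0, -1.2, -0.0022, 0.0411, 0.0001, 1, 0, 0, -1.2, -0.003, 0.041, 0.0001, 1, 0, 0, -1.3, -0.0039, 0.0409, 0.0001, 1, 0, 0, -1.2, -0.0048, 0.0409, 0.0001, 1, 0, 0, -1.2, -0.0057, 0.0407, 0.0001, 1]
[0, 0, -1.3, -0.0065, 0.0406, 0, 1, 0, 0, 0, 0, 0, 0, 1, 0, 0, 0, 0, 0, 0.0222, 1, 0, 0, 0, 0, 0, 0.0222, 1, 0, 0, 0, 0, 0, 0.0221, 1]
```

>>> move_arm(
  moves=[0, 0, -1.2, 0.0023, 0.041, 0, 1, 0, 0, -1.3, 0.0014, 0.0411, 0, 1, 0, 0, -1.2, 0.0005, 0.0411, 0, 1, 0, 0, -1.2, 0, 0.0412, 0, 1, 0, 0, -1.3, -0.0012, 0.041, 0, 1],
)

```text
t: 41.38
tcp_pos: [0.4408, 0.0736, 0.0803]
tcp_rot: [-3.141, 0.001, -3.032]
force: [0.5, 0.4, -0.1]
finger_gap: 0.35
finger_force: 15.0
```

>>> move_arm(
  moves=[0, 0, -1.2, -0.0022, 0.0411, 0, 1, 0, 0, -1.2, -0.003, 0.041, 0, 1, 0, 0, -1.3, -0.0039, 0.0409, 0, 1, 0, 0, -1.2, -0.0048, 0.0409, 0, 1, 0, 0, -1.2, -0.0057, 0.0407, 0.001, 1],
)

```text
t: 42.0
tcp_pos: [0.4293, 0.279, 0.0793]
tcp_rot: [-3.141, 0.001, -2.926]
force: [1.0, -0.7, 0.2]
finger_gap: 0.344
finger_force: 15.0
```

>>> move_arm(
  moves=[0, 0, -1.3, -0.0065, 0.0406, 0, 1, 0, 0, 0, 0, 0, 0, 1, 0, 0, 0, 0, 0, 0.0222, 1, 0, 0, 0, 0, 0, 0.0222, 1, 0, 0, 0, 0, 0, 0.0221, 1],
)

```text
t: 42.62
tcp_pos: [0.4274, 0.3177, 0.0119]
tcp_rot: [-3.141, 0.001, -2.905]
force: [-0.4, -0.2, -0.6]
finger_gap: 0.351
finger_force: 15.0
```

>>> move_arm(
  moves=[0, 0, 0, 0, 0, 0, 1, 0, 0, 0, 0, 0, 0, 0.45, 0, 0, 0, 0, 0, 0, 0.45, 0, 0, 0, 0, 0, 0, 0.45, 0, 0, 0, 0, 0, -0.035, 0.45],
)

```text
t: 43.25
tcp_pos: [0.4262, 0.3181, 0.0461]
tcp_rot: [-3.141, -0.004, -2.904]
force: [0.2, 0.1, 1.8]
finger_gap: 0.552
finger_force: 0.0
```

>>> move_arm(
  moves=[0, 0, 0, 0, 0, -0.05, 0, 0, 0, 0, 0, 0, -0.05, 0, 0, 0, 0, -0.045, -0.01, -0.05, 0, 0, 0, 0, -0.045, -0.01, -0.05, 0, 0, 0, 0, -0.045, -0.01, -0.02, 0],
)

```text
t: 43.88
tcp_pos: [0.5592, 0.3213, 0.2627]
tcp_rot: [3.141, 0.005, -2.903]
force: [-0.9, 0.9, -1.1]
finger_gap: 1.0
finger_force: 0.0
```

```bash
cat > tray.py <<'E'
from h import *
f=grab("wrist"); cv2.imwrite("pics/w10.png",f["frame"]); P,u,v=cloud(f); hsv=cv2.cvtColor(f["frame"],cv2.COLOR_BGR2HSV)[v,u].astype(int)
m=(hsv[:,0]<=14)&(hsv[:,1]>80)&(P[:,2]>.004)&(P[:,2]<.06)&(P[:,1]>.2)&(P[:,1]<.45)&(P[:,0]<.6)
g=np.zeros((480,640),np.uint8); g[v[m],u[m]]=1; k,l,st,c=cv2.connectedComponentsWithStats(g); a=np.radians(13.6)
for i in range(1,k):
    if st[i,4]<100: continue
    q=P[m&(l[v,u]==i)]; t=q[q[:,2]>np.percentile(q[:,2],70)].mean(0); d=t[:2]-[.4885,.3335]
    print('tray xy mm',(np.array([d[0]*np.cos(a)+d[1]*np.sin(a),-d[0]*np.sin(a)+d[1]*np.cos(a)])*1000).round(1),'top z',np.percentile(q[:,2],97).round(4),st[i,4])
E
python3 tray.py; python3 m.py >/dev/null; python3 - <<'E'
from h import *
f=grab("scene"); P,u,v=cloud(f); hsv=cv2.cvtColor(f["frame"],cv2.COLOR_BGR2HSV)[v,u].astype(int)
m=(hsv[:,0]<=12)&(hsv[:,0]>3)&(hsv[:,1]>90)&(P[:,2]>.004)&(P[:,2]<.05)&(P[:,0]<.6)&(P[:,0]>.3)&(abs(P[:,1])<.45)
g=np.zeros((480,640),np.uint8); g[v[m],u[m]]=1; k,l,st,c=cv2.connectedComponentsWithStats(g)
for i in range(1,k):
    if st[i,4]>15: print('scene copper',P[m&(l[v,u]==i)].mean(0).round(3),st[i,4])
E
```

```text
tray xy mm [-62.7  -0.2] top z 0.0291 1023
tray xy mm [-21.7   0.2] top z 0.0291 917
tray xy mm [19.6 -0.1] top z 0.0289 859
tray xy mm [62.   0.5] top z 0.0291 827
scene copper [0.493 0.331 0.024] 351
scene copper [ 0.545 -0.169  0.02 ] 81
scene copper [ 0.536 -0.17   0.018] 27
```

All four nozzles sit upright in the tray, tops at 29 mm, in one row. Now to the valve.

```bash
python3 go.py "0.45 0.05 0.26 95 0" "0.5438 -0.3264 0.24 -4.9 0" "0.5438 -0.3264 0.24 -4.9 0"
```

```text
now [0.5616 0.3205 0.2606] [-179.99    0.28 -166.5 ] gap 0.996
[0, 0, 9.9, 0.0172, -0.0237, 0, 0, 0.1, 0, 9.8, 0.0128, -0.0263, 0, 0, 0, 0.1, 9.9, 0.0082, -0.0281, 0, 0, 0, 0, 9.8, 0.0032, -0.0291, 0, 0, 0, 0, 9.9, -0.0018, -0.0292, 0.0001, 0]
[0, 0, 9.8, -0.0067, -0.0285, 0, 0, 0.1, 0, 9.9, -0.0115, -0.0269, 0, 0, 0, 0.1, 9.8, -0.016, -0.0245, 0.0001, 0, 0, 0, 9.9, -0.0199, -0.0214, 0.0001, 0, 0, 0, 9.8, -0.0233, -0.0177, 0, 0]
[0, 0, 10, -0.0383, 0.0061, 0.002, 0, 0, 0, 10, -0.0367, 0.0126, 0.002, 0, 0, 0, 10, -0.0339, 0.0188, 0.002, 0, 0, 0, 10, -0.0302, 0.0244, 0.002, 0, 0, 0, 10, -0.0255, 0.0293, 0.0021, 0]
[0, 0, 9.9, -0.0199, 0.0332, 0.002, 0, 0, 0, 10, -0.014, 0.0362, 0.002, 0, 0, 0, 10, -0.0075, 0.0381, 0.002, 0, 0, 0, 10, -0.0008, 0.0388, 0.002, 0, 0, -0.1, 10, 0.006, 0.0383, 0.002, 0]
[0, 0, 0, 0, 0, 0, 0]
```

>>> move_arm(
  moves=[0, 0, 9.9, 0.0172, -0.0237, 0, 0, 0, 0, 9.8, 0.0128, -0.0263, 0, 0, 0, 0, 9.9, 0.0082, -0.0281, 0, 0, 0, 0, 9.8, 0.0032, -0.0291, 0, 0, 0, 0, 9.9, -0.0018, -0.0292, 0, 0],
)

```text
t: 44.6
tcp_pos: [0.5011, 0.185, 0.2587]
tcp_rot: [-3.141, -0.0, 2.514]
force: [-0.2, 0.3, -0.8]
finger_gap: 0.998
finger_force: 0.0
```

>>> move_arm(
  moves=[0, 0, 9.8, -0.0067, -0.0285, 0, 0, 0, 0, 9.9, -0.0115, -0.0269, 0, 0, 0, 0, 9.8, -0.016, -0.0245, 0, 0, 0, 0, 9.9, -0.0199, -0.0214, 0, 0, 0, 0, 9.8, -0.0233, -0.0177, 0, 0],
)

```text
t: 45.22
tcp_pos: [0.4456, 0.05, 0.2587]
tcp_rot: [-3.141, 0.0, 1.655]
force: [0.0, 0.9, 0.3]
finger_gap: 1.002
finger_force: 0.0
```

>>> move_arm(
  moves=[0, 0, 10, -0.0383, 0.0061, 0.002, 0, 0, 0, 10, -0.0367, 0.0126, 0.002, 0, 0, 0, 10, -0.0339, 0.0188, 0.002, 0, 0, 0, 10, -0.0302, 0.0244, 0.002, 0, 0, 0, 10, -0.0255, 0.0293, 0.002, 0],
)

```text
t: 45.85
tcp_pos: [0.4937, -0.1384, 0.2487]
tcp_rot: [-3.141, 0.0, 0.782]
force: [0.8, 0.6, 0.0]
finger_gap: 0.997
finger_force: 0.0
```

>>> move_arm(
  moves=[0, 0, 9.9, -0.0199, 0.0332, 0.002, 0, 0, 0, 10, -0.014, 0.0362, 0.002, 0, 0, 0, 10, -0.0075, 0.0381, 0.002, 0, 0, 0, 10, 0, 0.0388, 0.002, 0, 0, 0, 10, 0.006, 0.0383, 0.002, 0],
)

```text
t: 46.48
tcp_pos: [0.5421, -0.3261, 0.2387]
tcp_rot: [-3.141, 0.001, -0.089]
force: [0.4, -0.2, 0.1]
finger_gap: 0.999
finger_force: 0.0
```

>>> move_arm(
  moves=[0, 0, 0, 0, 0, 0, 0],
)

```text
t: 46.6
tcp_pos: [0.5418, -0.3269, 0.2377]
tcp_rot: [-3.141, 0.002, -0.086]
force: [0.5, -0.5, -0.2]
finger_gap: 1.003
finger_force: 0.0
```

```bash
python3 go.py "0.5438 -0.3264 0.0955 -4.9 0 35"
```

```text
now [ 0.5418 -0.3269  0.2377] [-1.7995e+02  9.0000e-02 -4.9300e+00] gap 1.003
[0, 0, 0, 0.0004, -0.0001, 0.0284, 0, 0, 0, 0, 0.0005, -0.0001, 0.0285, 0, 0, 0.1, 0, 0.0004, -0.0002, 0.0284, 0, 0, 0, 0, 0.0004, -0.0001, 0.0284, 0, 0, 0, 0, 0.0004, -0.0001, 0.0285, 0]
```

>>> move_arm(
  moves=[0, 0, 0, 0.0004, 0, 0.0284, 0, 0, 0, 0, 0.0004, 0, 0.0284, 0, 0, 0, 0, 0.0004, 0, 0.0284, 0, 0, 0, 0, 0.0004, 0, 0.0284, 0, 0, 0, 0, 0.0004, 0, 0.0284, 0],
)

```text
t: 47.22
tcp_pos: [0.5439, -0.3241, 0.0965]
tcp_rot: [-3.141, 0.0, -0.08]
force: [0.1, -0.1, 0.1]
finger_gap: 0.999
finger_force: 0.0
```

>>> move_arm(
  moves=[0, 0, 0, 0, 0, 0, 1, 0, 0, 0, 0, 0, 0, 1, 0, 0, 0, 0, 0, 0, 1, 0, 0, 0, 0, 0, 0, 1, 0, 0, 0, 0, 0, 0, 1],
  newtons=20,
)

```text
t: 47.85
tcp_pos: [0.5444, -0.3259, 0.0975]
tcp_rot: [3.141, -0.001, -0.083]
force: [-0.4, 0.4, 0.1]
finger_gap: 0.455
finger_force: 0.0
```

>>> move_arm(
  moves=[0, 0, 0, 0, 0, 0, 1, 0, 0, 0, 0, 0, 0, 1, 0, 0, 0, 0, 0, 0, 1, 0, 0, 0, 0, 0, 0, 1, 0, 0, 0, 0, 0, 0, 1],
)

```text
t: 48.48
tcp_pos: [0.5443, -0.3261, 0.097]
tcp_rot: [3.141, -0.0, -0.083]
force: [-0.3, -1.7, -0.6]
finger_gap: 0.133
finger_force: 20.0
```

>>> move_arm(
  moves=[0, 0, -5, -0.0003, -0.0056, 0, 1, 0, 0, -9.7, -0.0009, -0.011, 0, 1, 0, 0, -9.7, -0.0009, -0.011, 0, 1, 0, 0, -9.7, -0.0009, -0.011, 0, 1, 0, 0, -9.7, -0.0009, -0.011, 0, 1],
)

```text
t: 49.1
tcp_pos: [0.5297, -0.2801, 0.097]
tcp_rot: [3.14, 0.002, 0.686]
force: [-3.7, -7.7, -2.0]
finger_gap: 0.134
finger_force: 20.0
```

>>> move_arm(
  moves=[0, 0, -9.7, -0.0009, -0.011, 0, 1, 0, 0, -9.7, -0.0009, -0.011, 0, 1, 0, 0, -9.7, -0.0009, -0.011, 0, 1, 0, 0, -8, -0.0006, -0.009, 0, 1],
)

```text
t: 49.6
tcp_pos: [0.495, -0.2585, 0.097]
tcp_rot: [3.14, 0.003, 1.333]
force: [-0.2, -10.3, -4.8]
finger_gap: 0.134
finger_force: 20.0
```

>>> move_arm(
  moves=[0, 0, -4, -0.0002, -0.0045, 0, 1],
)

```text
t: 49.72
tcp_pos: [0.4907, -0.2576, 0.097]
tcp_rot: [3.14, 0.003, 1.401]
force: [0.6, -8.9, -5.8]
finger_gap: 0.136
finger_force: 20.0
```

>>> move_arm(
  moves=[0, 0, -2, 0, -0.0023, 0, 1],
)

```text
t: 49.85
tcp_pos: [0.4886, -0.2573, 0.097]
tcp_rot: [3.14, 0.003, 1.434]
force: [1.5, -9.3, -5.7]
finger_gap: 0.134
finger_force: 20.0
```

>>> move_arm(
  moves=[0, 0, -2, 0, -0.0023, 0, 1],
)

```text
t: 49.98
tcp_pos: [0.4865, -0.257, 0.0971]
tcp_rot: [3.14, 0.003, 1.469]
force: [1.3, -9.0, -4.6]
finger_gap: 0.135
finger_force: 20.0
```

>>> move_arm(
  moves=[0, 0, -1.2, 0, -0.0014, 0, 1, 0, 0, 0, 0, 0, 0, 1],
)

```text
t: 50.22
tcp_pos: [0.4852, -0.2569, 0.0971]
tcp_rot: [3.14, 0.003, 1.489]
force: [1.8, -8.6, -5.0]
finger_gap: 0.132
finger_force: 20.0
```

>>> move_arm(
  moves=[0, 0, -1.5, 0, -0.0017, 0, 1, 0, 0, 0, 0, 0, 0, 1],
)

```text
t: 50.48
tcp_pos: [0.4851, -0.257, 0.0971]
tcp_rot: [3.136, 0.004, 1.514]
force: [10.6, -8.8, -10.8]
finger_gap: 0.136
finger_force: 20.4
```

>>> move_arm(
  moves=[0, 0, 0, 0, 0, 0, 0.4, 0, 0, 0, 0, 0, 0, 0.4, 0, 0, 0, 0, 0, 0, 0.4, 0, 0, 0, 0, 0, -0.03, 0.2, 0, 0, 0, 0, 0, -0.04, 0],
)

```text
t: 51.1
tcp_pos: [0.4826, -0.2547, 0.1673]
tcp_rot: [-3.14, -0.001, 1.515]
force: [0.1, -0.3, -0.0]
finger_gap: 0.677
finger_force: 0.0
```

>>> move_arm(
  moves=[0, 0, 0, -0.02, 0, -0.04, 0, 0, 0, 0, -0.03, 0, -0.04, 0, 0, 0, 0, -0.03, 0, -0.04, 0, 0, 0, 0, 0, 0, 0, 0, 0, 0, 0, 0, 0, 0, 0],
)

```text
t: 51.72
tcp_pos: [0.4783, -0.3343, 0.286]
tcp_rot: [-3.14, -0.001, 1.515]
force: [-0.1, -0.0, -1.0]
finger_gap: 1.0
finger_force: 0.0
```

```bash
python3 - <<'E'
from h import *
f=grab("wrist"); np.save("pics/w11.npy",f,allow_pickle=True); P,u,v=cloud(f); H,S,V=cv2.cvtColor(f["frame"],cv2.COLOR_BGR2HSV)[v,u].astype(int).T; x,y,z=P.T
for n,m in(('handle',(H>100)&(H<125)&(S>120)&(abs(z-.125)<.004)&(y>-.30)&(y<-.2)&(x>.44)&(x<.55)),('pipe',(H<15)&(S>90)&(abs(z-.056)<.007)&(y<-.2)&(x<.53)),('key',(H<22)&(S>120)&(z>.138)&(z<.155)&(x>.6))):
    print(n,m.sum(),[np.round(t,1).tolist() for t in cv2.minAreaRect(np.ascontiguousarray(P[m][:,:2]*1000).astype(np.float32))] if m.sum()>9 else '', np.median(z[m]).round(4) if m.any() else '')
cv2.imwrite("pics/w11.png",f["frame"])
E
```

```text
handle 1736 [[483.5, -260.3], [79.7, 11.5], 85.2] 0.1248
pipe 1509 [[478.5, -320.9], [150.2, 29.1], 85.2] 0.0568
key 709 [[641.3, -199.3], [17.0, 16.2], 15.2] 0.1448
```

View pics/w11.png

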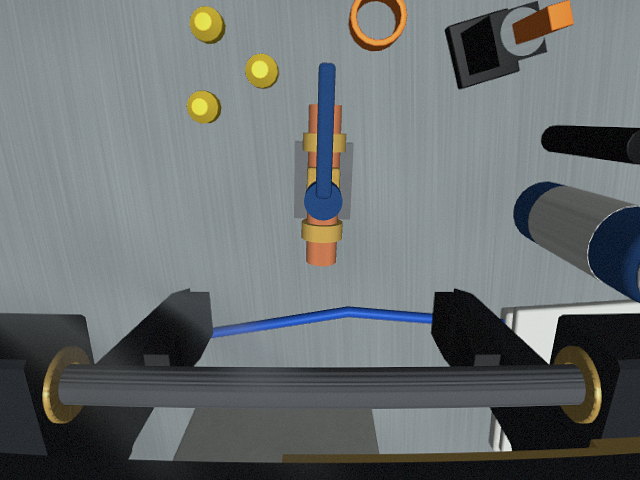

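The handle at (325,130) lies in line with the pipe, both at 85.2°. The key stands in its stand at (520,30), and the gripper is clear of everything. Handing in.

```bash
python3 -c "
from station import ticket; print(ticket.sign_off())"
```

```text
the job is handed in; nothing more can be done
None
```

I handed the job in at about 52 s of the 208 s allowed: the gas valve was shut, the wheel brought to its mark, the key put back in its stand, all four nozzles set in the tray, and the valve reopened, each confirmed in the camera images; the sign-off gave no verdict.

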